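# Set out the pottery finds for their record photograph

## Task

Set out the four loose pottery finds on the white photo board for the record photograph: stand the beaker in the middle of the round cork rest and put the knobbed lid on top of it, seated in its mouth; lay the plain round pot foot between the cork rest and the scale bar, half-way and in line with both; and stand the jug handle on its two stumps behind the scale bar (on the side away from the robot), parallel to it, centred on its length and about 2 cm clear of it. Leave the brush, the small jar and the cardboard tray alone.

Things in the scene. Friction and masses are not known exactly. Their poses are not given: they have to be found in the camera images.
- board: White photo board, fixed slab 170 (its x) x 360 (its y) x 4 mm lying flat on the table. Origin: centre of its underside, on the table. Its x axis points roughly away from the robot, its y axis roughly to the robot's left (turned up to about 0.2 rad); z up. Its top is 4 mm above the table.
- rest: Round flat cork rest, a disc 86 mm in diameter and 12 mm high with a flat top, fixed on the board. Origin: centre of its underside, 4 mm above the table; its top is 16 mm above the table. At one end of the board; its centre is 220 mm from the scale bar's centre, along the board's y.
- bar: Scale bar, a flat strip 20 (its x) x 100 (its y) x 6 mm in black and white fields, fixed on the board at the other end from the cork rest (either may be left or right). Origin: centre of its underside, 4 mm above the table; top 10 mm above the table. Its long axis y points at or away from the cork rest; its x axis points away from the robot (behind).
- beaker_mid (a point): Loose beaker: open straight-walled earthenware cup, 58 mm outside and 50 mm inside diameter, 70 mm high, upright on the table, about 0.12 kg; the side is straight from 12 mm up to the rim. This point is on its axis, half-way up (35 mm above its underside, 35 mm below the rim); z up.
- lid_knob (a point): Loose earthenware lid, 42 mm high, 0.06 kg, standing on its plug: plug d 42 x 6 high (4 mm play all round in the beaker), disc d 66 x 6 on it, upright round knob d 18 x 30 on top. This point: on the axis in the knob, 32 mm over the plug's underside, 20 over the disc's top, 10 below the knob's top; z up. Seated (disc on the rim) it is 61 mm above the beaker's half-way point.
- foot_mid (a point): Loose pot foot: plain flat round earthenware disc 52 mm in diameter and 20 mm high with a ring mark on its top, no knob, about 0.08 kg. This point is its centre, 10 mm above its underside; z up.
- handle_top (a point): Loose earthenware jug handle: an arch standing like a bridge on two stumps, 102 mm long (its y), 42 high, 0.1 kg. Strap 22 mm wide (its x), 12 thick, level over the middle 50 mm; stumps 28 wide (x), 22 long, 14 high. This point: middle of the level span, 34 mm above the underside of the stumps, 8 below the top; y along the arch, z up.
- brush: Bystander: a loose hand brush with a handle lying flat on the table at the right; origin on its underside. Not to be moved.
- jar: Bystander: small loose closed pale jar, 44 mm in diameter, 50 mm high, standing on the table in front of the robot; origin at the centre of its underside. Not to be moved.
- tray: Bystander: loose open cardboard tray 130 x 100 x 45 mm with small sherds in it, at the left; origin at the centre of its underside. Not to be moved.
Mind the look-alikes: they are no part of the job. Leave any blue or pink look-alike of the part that bears foot_mid alone. Leave any purple look-alike of the part that bears beaker_mid alone.

How it is judged:
By the outcome, as a careful person would: the job done as asked, in the order asked, and still so for the second after the job is handed in, with the robot touching nothing.
It also fails if it takes over 96 s, if anything falls off the work surface, if the arm or the gripper's body presses on something with over 40 N, if the wrist force passes 120 N, or if a joint passes its speed limit or range.

## Robot

A 6-joint arm with a two-finger parallel gripper is mounted at the origin on the work surface. World frame = base frame: x ahead of the robot, y to its left, z up, the work surface at z = 0. Lengths are in m, angles in degrees, forces in N, time in s.
With the tool pointing down it reaches from about 0.3 to 0.85 m from the base axis. Payload 5.4 kg.
Tool frame: the origin (TCP) lies at the very end of the fingers, on their centre line; the grasp point (between the pads) lies 19 mm behind it; z points along the fingers, y is the direction in which the jaws open and shut (so a half turn about z gives the same grasp; the last joint's range is limited). The gripper opens to 85 mm and grips with 20 to 120 N. Pads are 22 mm wide; open, the fingers measure 114 mm over their backs; the gripper's body (76 mm by 85 mm) begins 54 mm behind the grasp point. The pads swing forward as they close: fully open they stand 13 mm farther back than shut.
Start: joints at [-80.334, 9.076, 91.501, -0, 79.423, -12.038], TCP at [0.213, -0.534, 0.231] pointing down, gripper open.
Joint ranges: [-166.64, 166.64], [-54.1, 131.32], [10.49, 154.53], [-73.88, 253.88], [9.74, 151.15], [-171.62, 171.62]. Speed limits (degrees/s): [147.25, 147.25, 180, 180, 180, 180].

## Interface

Orientations are given as a 3x3 rotation matrix whose columns are the frame's x, y, z axes.
In Python, from workcell import manip, grab_frame, workorder, finder gives the robot as it stands.
- The arm moves only by the shell command python3 -m creep 'ROWS' [OPENING]. ROWS is JSON, a list of rows, each an object with "xyz": the shift along the world's x, y, z scaled (see below), a list of three; "twist": the turn about the world's z scaled (see below). A call has 1 to 5 rows; each row shifts and turns the pose as measured when the row begins; what a row does not reach is not made up. The controller multiplies each number of a shift by 0.3 m and each number of a turn by 360 degrees. A row lasts 1/10 s, in which the tool goes at most 50 mm and 8.59 degrees, less where a joint would pass 70% of its speed; a pose out of reach is approached as far as the arm can. A call with a number of a shift or a turn outside -1 to 1 is refused whole. A call with a gripper value outside its range is refused whole. OPENING is the gripper command: -1 is fully open, 1 is shut, values between are in proportion, set as the call begins (- or left out, the last holds). The fingers move at their own pace and stop on an object; the grip force is fixed at half the most. Time passes only in rows, so rows that do not move let the fingers close. It gives the time, the measured TCP pose, the force and the opening at its end, in the units of the state.
- manip.get_state(): the state, without advancing time (a new reading comes with each control period).
- grab_frame(name): name is "side" or "top"; returns a dict with "frame" (400x640x3 uint8, blue, green, red), "vfov" (degrees; the focal length in pixels is half the picture's height over the tangent of half this angle, whatever the lens; pixels are square), "cx", "cy" (the principal point, pixels), "k1" (the pictures are not rectified: a ray, as slopes to the right and down, at radius r is drawn at 1 + k1 r^2 times it, then the intrinsics apply), "eye" and "rotation" of the camera in the world. Camera axes: x right, y down, z forward; pixel columns grow to the right and rows downward; lengths in m; the calibration is good to about 2 mm. A picture is of the moment at which its call begins. There is no depth.
- workorder.sign_off(): hands the job in, once; it reports no verdict.
Trained networks look in a picture, given as the dict that the camera call returned (one of the last four; its "shot" number tells which), for a name from the list of things; names that differ only in an ending like _2 or _b are one class to them, and where a whole thing is asked for, a point or a joint stands for the part that bears it (a point fixed in the world has none). Each returns a list of dicts, best first, with "score" (0 to 1); they miss things now and then, are a little off and sometimes report something else, mostly with a low value. They report only what shows in the picture. A call takes as long as a camera call. They do not tell look-alikes from the thing itself.
- finder.boxes_of(picture, target): "xy" ([column, row] in pixels, amid what is visible of it).
- finder.landmark_of(picture, target): "xy" ([column, row] in pixels: a listed point, or the origin of a listed thing).
The state is a dict: "time": time; "joints": joint angles; "qd": joint speeds; "effort": joint torques, N m; "tool_pos": TCP position; "ee_rot": TCP orientation; "force": force on the tool from outside, world axes, zero at the start; "torque": the same for the moment, N m; "grip_width": finger opening in m.
Only numpy, scipy, OpenCV 4.12 (cv2) and the standard library are available. Lean on these libraries where they do the work, as an engineer would, in place of code of your own. Each camera call takes 0.05 s, during which the arm holds its last target.

## Working session

There is one attempt and no reset: what is moved stays moved. The work goes in short steps, Python scripts to look and compute and a shell command to move; the robot and the scene stay as the last step left them, time stands still between calls to the robot, and variables do not carry over. Pictures are saved under pics/ and viewed, and the job is handed in when it is done.

```bash
ls; mkdir -p pics; cat > h.py <<'E'
import numpy as np, cv2
from workcell import manip, grab_frame, workorder, finder
def ray(p,uv):
    h,w=p["frame"].shape[:2]; f=h/2/np.tan(np.radians(p["vfov"])/2)
    d=np.array([(uv[0]-p["cx"])/f,(uv[1]-p["cy"])/f]); s=d.copy()
    for _ in range(50): s=d/(1+p["k1"]*(s@s))
    v=np.array(p["rotation"])@np.array([s[0],s[1],1.0]); return np.array(p["eye"]),v
def at_z(p,uv,z):
    e,v=ray(p,uv); return e+v*(z-e[2])/v[2]
def proj(p,X):
    h,w=p["frame"].shape[:2]; f=h/2/np.tan(np.radians(p["vfov"])/2)
    c=np.array(p["rotation"]).T@(np.array(X)-np.array(p["eye"])); s=c[:2]/c[2]; s=s*(1+p["k1"]*(s@s)); return np.array([p["cx"],p["cy"]])+f*s
def tri(a,b):
    (e1,v1),(e2,v2)=a,b; v1=v1/np.linalg.norm(v1);v2=v2/np.linalg.norm(v2)
    A=np.stack([v1,-v2],1); t=np.linalg.lstsq(A,e2-e1,rcond=None)[0]
    p,q=e1+t[0]*v1,e2+t[1]*v2; return (p+q)/2,np.linalg.norm(p-q)
E
python3 - <<'E'
from h import *
Z=dict(board=0,rest=.004,bar=.004,beaker_mid=.035,lid_knob=.032,foot_mid=.010,handle_top=.034,brush=0,jar=0,tray=0)
for c in ("top","side"):
    p=grab_frame(c); cv2.imwrite(f"pics/{c}0.png",p["frame"]); print(c,p["eye"],p["vfov"],p["k1"])
    for n,z in Z.items():
        for r in finder.landmark_of(p,n):
            if r["score"]>.15: print(n,np.round(r["xy"],1),round(r["score"],2),np.round(at_z(p,r["xy"],z),4)[:2])
s=manip.get_state(); print(s)
E
```

```text
pics
top [ 0.38797352 -0.00917394  1.22598637] 46.84329146364222 -0.013190599442823445
board [307.2 151.5] 0.67 [0.6544 0.0105]
rest [265.6 155.8] 0.75 [0.6445 0.1225]
rest [442.  201.2] 0.67 [ 0.5104 -0.3454]
bar [344.3 171.6] 0.75 [ 0.5964 -0.0877]
bar [361.  234.8] 0.6 [ 0.4264 -0.1268]
beaker_mid [193. 213.] 0.87 [0.4921 0.3095]
beaker_mid [178.5 251.6] 0.68 [0.3934 0.3467]
lid_knob [444.2 199.3] 0.97 [ 0.5124 -0.3436]
foot_mid [347.4 274.8] 0.83 [ 0.3229 -0.0873]
foot_mid [395.1 255.1] 0.74 [ 0.371  -0.2137]
foot_mid [347.8 171.4] 0.59 [ 0.5957 -0.0967]
foot_mid [360.  232.2] 0.51 [ 0.4331 -0.1238]
handle_top [265.7 235.8] 0.8 [0.4287 0.1218]
handle_top [450.6 132.2] 0.35 [ 0.6897 -0.3692]
brush [451.4 136.7] 0.67 [ 0.6858 -0.381 ]
jar [312.3 231.8] 0.72 [0.4375 0.0017]
tray [174.9 142. ] 0.66 [0.6896 0.3686]
side [0.41232061 0.69154681 0.89754759] 52.60666156522957 0.006280385573165733
board [272.7 198.1] 0.88 [0.6477 0.0039]
rest [266.6 237.8] 0.75 [0.6334 0.1392]
bar [299.5 174.1] 0.61 [ 0.588  -0.0937]
bar [348.  236.5] 0.21 [0.4231 0.1039]
beaker_mid [309.3 304.8] 0.93 [0.4
[... 611 characters left out ...]
01123e+01, -3.55203148e-04,
        7.94234360e+01, -1.20355978e+01]), 'qd': array([ 0.04837426,  0.02957727,  0.0648183 , -0.0032819 , -0.00679746,
        0.02559207]), 'effort': array([-1.43329540e-03, -3.96017325e+01, -3.31706929e+01, -3.86369475e-04,
        6.80688190e-04,  6.78090331e-06]), 'tool_pos': array([ 0.21261838, -0.53423888,  0.23131923]), 'ee_rot': array([[ 9.29121386e-01,  3.69774865e-01, -9.26706954e-07],
       [ 3.69774865e-01, -9.29121385e-01, -3.08541656e-05],
       [-1.22701182e-05,  2.83245921e-05, -1.00000000e+00]]), 'force': array([-0.02625857, -0.10413587, -0.42723874]), 'torque': array([-0.00284101,  0.03273698, -0.021241  ]), 'grip_width': 0.08570307065615136}
```

View pics/top0.png

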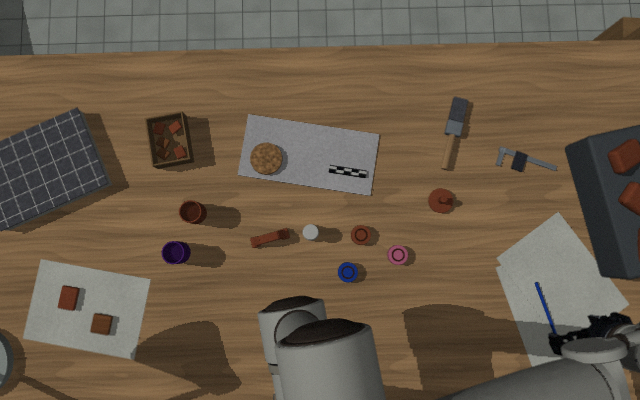

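View pics/side0.png

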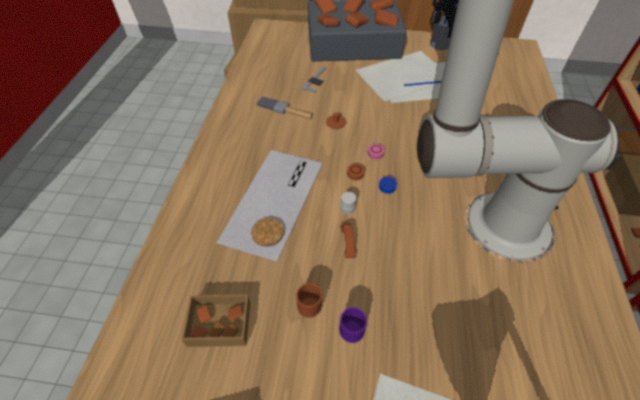

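```bash
python3 - <<'E'
import cv2
a=cv2.imread("pics/top0.png")
cv2.imwrite("pics/top0a.png",cv2.resize(a[120:290,150:350],None,fx=4,fy=3.5,interpolation=cv2.INTER_CUBIC)[:, :])
cv2.imwrite("pics/top0b.png",cv2.resize(a[120:300,290:490],None,fx=4,fy=3.3,interpolation=cv2.INTER_CUBIC))
E
```

```text
(no output)
```

View pics/top0a.png

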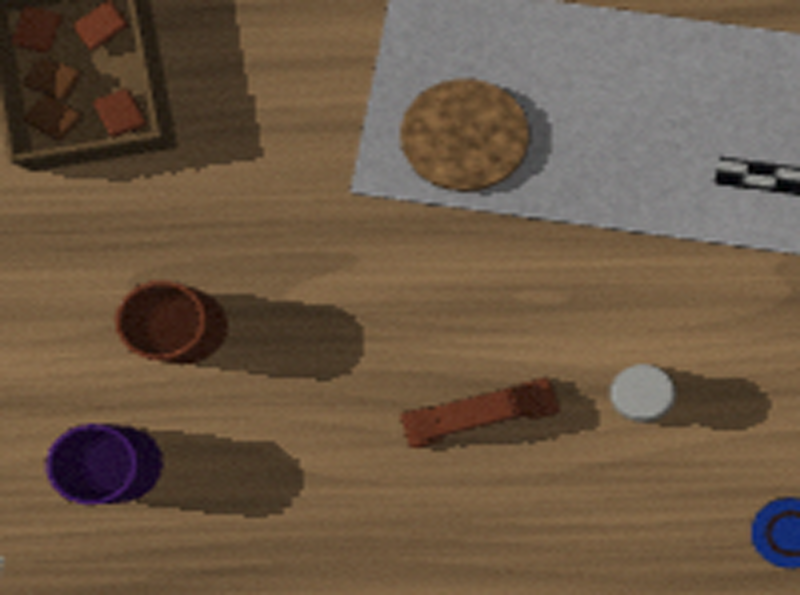

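View pics/top0b.png

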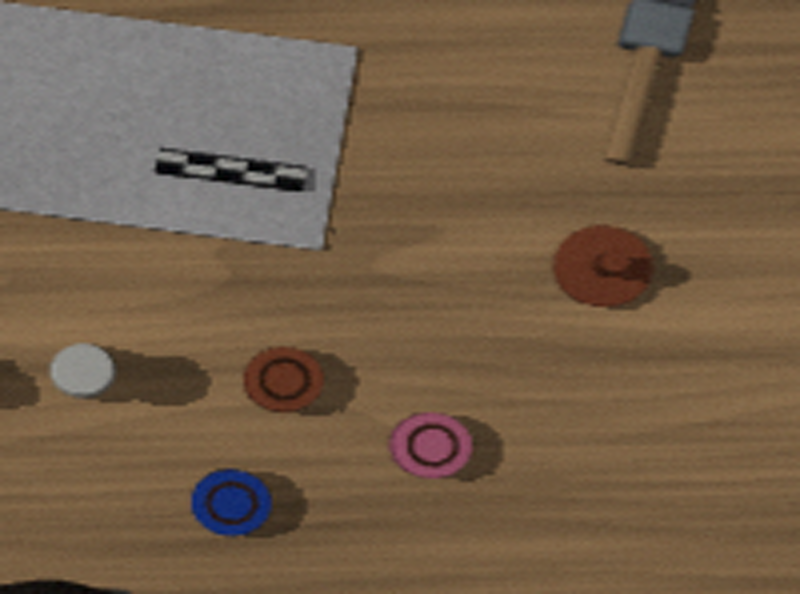

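```bash
python3 - <<'E'
from h import *
# predicted object silhouettes via model; measure: colour blobs' centroids in both views
for c in ("top","side"):
    a=cv2.imread(f"pics/{c}0.png"); hsv=cv2.cvtColor(a,cv2.COLOR_BGR2HSV)
    pts=dict(top=dict(rest=(267,158),bk=(193,212),lid=(440,201),foot=(361,235),h=(270,238),table=(400,100),board=(300,140)),side=dict(rest=(267,232),bk=(309,302),lid=(336,121),foot=(356,172),h=(349,240),table=(250,180),board=(250,210)))[c]
    for n,(u,v) in pts.items(): print(c,n,hsv[v-1:v+2,u-1:u+2].reshape(-1,3).tolist()[::2])
E
```

```text
top rest [[17, 141, 114], [15, 131, 117], [15, 129, 115], [16, 132, 93], [15, 133, 98]]
top bk [[8, 171, 61], [8, 171, 58], [8, 157, 60], [8, 179, 57], [7, 164, 59]]
top lid [[9, 174, 66], [9, 175, 93], [9, 185, 58], [8, 173, 59], [8, 174, 47]]
top foot [[8, 172, 95], [9, 167, 96], [9, 173, 96], [9, 172, 95], [8, 162, 96]]
top h [[9, 169, 98], [7, 163, 102], [8, 163, 100], [9, 164, 101], [8, 166, 103]]
top table [[15, 121, 120], [16, 114, 123], [18, 110, 123], [16, 119, 120], [16, 113, 126]]
top board [[160, 6, 133], [150, 2, 136], [165, 4, 134], [150, 2, 129], [0, 2, 128]]
side rest [[16, 136, 133], [16, 134, 133], [17, 148, 131], [15, 141, 134], [17, 140, 144]]
side bk [[11, 170, 87], [9, 168, 88], [9, 179, 84], [9, 164, 90], [11, 185, 88]]
side lid [[10, 171, 116], [10, 178, 99], [8, 168, 109], [9, 166, 123], [10, 185, 117]]
side foot [[9, 170, 129], [9, 173, 127], [10, 170, 117], [10, 171, 112], [10, 180, 109]]
side h [[9, 169, 140], [10, 168, 141], [10, 174, 142], [9, 168, 143], [10, 172, 145]]
side table [[16, 114, 145], [16, 111, 138], [16, 118, 140], [16, 113, 142], [15, 74, 144]]
side board [[165, 3, 162], [158, 6, 165], [150, 3, 164], [168, 8, 168], [165, 3, 169]]
```

```bash
cat >> h.py <<'E'
from scipy.optimize import minimize
def cyl(r,z0,z1):
    t=np.linspace(0,2*np.pi,40,endpoint=False); return np.concatenate([np.stack([r*np.cos(t),r*np.sin(t),0*t+z],1) for z in (z0,z1)])
def box(x0,x1,y0,y1,z0,z1): return np.array([[x,y,z] for x in (x0,x1) for y in (y0,y1) for z in (z0,z1)],float)
M=dict(beaker=[cyl(.029,0.002,.07)],lid=[cyl(.021,0,.006),cyl(.033,.006,.012),cyl(.009,.012,.042)],foot=[cyl(.026,0,.02)],rest=[cyl(.043,0,.012)],
 handle=[box(-.014,.014,-.051,-.029,0,.014),box(-.014,.014,.029,.051,0,.014),box(-.011,.011,-.025,.025,.030,.042),
   np.concatenate([box(-.011,.011,-.045,-.033,.012,.014),box(-.011,.011,-.028,-.024,.030,.042)]),np.concatenate([box(-.011,.011,.033,.045,.012,.014),box(-.011,.011,.024,.028,.030,.042)])],
 bar=[box(-.01,.01,-.05,.05,0,.006)],board=[box(-.085,.085,-.18,.18,0,.004)])
S=8
def sil(p,name,x,y,z,th=0):
    h,w=p["frame"].shape[:2]; im=np.zeros((h*4,w*4),np.uint8)
    R=np.array([[np.cos(th),-np.sin(th),0],[np.sin(th),np.cos(th),0],[0,0,1]])
    for P in M[name]:
        q=np.array([proj(p,R@k+[x,y,z]) for k in P]); hull=cv2.convexHull(((q+.5)*4*16).astype(np.int32))
        cv2.fillConvexPoly(im,hull,255,shift=4)
    return cv2.resize(im,(w,h),interpolation=cv2.INTER_AREA)/255.
def mask(p,kind):
    hsv=cv2.cvtColor(p["frame"],cv2.COLOR_BGR2HSV).astype(int); H,Sa,V=hsv[...,0],hsv[...,1],hsv[...,2]
    if kind=="clay": m=(H<13)&(Sa>135)
    elif kind=="cork": m=(Sa>60)
    elif kind=="white": m=(Sa<40)&(V>60)
    return m.astype(float)
def fit(p,name,kind,x0,z,th=None,R=None,m=None):
    uv=proj(p,[x0[0],x0[1],z]); R=R or 45
    m=mask(p,kind) if m is None else m
    u,v=int(uv[0]),int(uv[1]); sl=np.s_[max(0,v-R):v+R,max(0,u-R):u+R]; m=m[sl]
    def cost(q): return np.abs(sil(p,name,q[0],q[1],z,q[2] if th is not None else 0)[sl]-m).sum()
    st=list(x0)+([th] if th is not None else [])
    sx=[[0]*len(st)]+[[ (.01 if i<2 else .15) if i==j else 0 for i in range(len(st))] for j in range(len(st))]
    r=minimize(cost,st,method="Nelder-Mead",options=dict(initial_simplex=np.array(st)+np.array(sx)-np.mean(sx,0),xatol=1e-4,fatol=.05,maxiter=200))
    return r.x,r.fun,m.sum()
E
cat > m1.py <<'E'
from h import *
for c in ("top","side"):
    p=grab_frame(c)
    f=lambda *a,**k: print(c,a[0],*[np.round(t,4) for t in fit(p,*a,**k)])
    f("beaker","clay",(.49,.312),0,R=35 if c=="side" else 30)
    f("lid","clay",(.505,-.338),0,R=25)
    f("foot","clay",(.424,-.121),0,R=17)
    f("handle","clay",(.425,.12),0,th=0.2,R=26)
    f("board","white",(.65,.01),0,th=-.13,R=100,m=cv2.morphologyEx(np.maximum(mask(p,"white"),0),cv2.MORPH_OPEN,np.ones((5,5))))
E
python3 m1.py
```

```text
top beaker [0.4949 0.31  ] 54.6431 512.0
top lid [ 0.513  -0.3394] 25.2235 489.0
top foot [ 0.4273 -0.1244] 19.2078 315.0
top handle [0.4249 0.115  0.2534] 34.2235 366.0
top board [ 0.6468  0.0077 -0.1805] 1457.0118 7352.0
side beaker [0.4939 0.3058] 96.6431 727.0
side lid [ 0.5113 -0.339 ] 30.8235 222.0
side foot [ 0.4256 -0.1239] 41.498 224.0
side handle [0.4232 0.1142 0.2287] 58.1137 338.0
side board [ 0.6449  0.009  -0.1787] 3440.5686 7749.0
```

```bash
cat > m2.py <<'E'
from h import *
for c in ("top","side"):
    p=grab_frame(c); hsv=cv2.cvtColor(p["frame"],cv2.COLOR_BGR2HSV).astype(int)
    m=(hsv[...,1]>60).astype(np.uint8); n,l,st,ce=cv2.connectedComponentsWithStats(m,connectivity=4)
    g=proj(p,[.645,.125,.012]); i=l[int(g[1]),int(g[0])]; print(st[i],ce[i])
    rm=(l==i).astype(float)
    print(c,"rest",fit(p,"rest","cork",(.643,.125),.004,R=30,m=rm))
    # bar: black-white range
    V=hsv[...,2]
    d=((V<50)|(V>165))&(hsv[...,1]<60) if 0 else (abs(V-cv2.medianBlur(V.astype(np.uint8),21))>30)
    R=17 if c=="top" else 20
    print(c,"bar",fit(p,"bar","x",(.593,-.093),.004,th=-.15,R=R+4,m=d.astype(float)))
    # board by top-face edge
    b=cv2.morphologyEx(((hsv[...,1]<40)&(V>60)).astype(np.uint8),cv2.MORPH_OPEN,np.ones((3,3)))
    n,l,st,ce=cv2.connectedComponentsWithStats(b); g=proj(p,[.66,.0,.004]); i=l[int(g[1]),int(g[0])]
    cs,_=cv2.findContours((l==i).astype(np.uint8),cv2.RETR_EXTERNAL,cv2.CHAIN_APPROX_NONE)
    k=max(cs,key=cv2.contourArea).reshape(-1,2)
    mm=np.zeros(b.shape,np.uint8); cv2.fillPoly(mm,[k.astype(np.int32)],1)
    print(c,"board",fit(p,"board","x",(.646,.008),0,th=-.18,R=105,m=mm.astype(float)))
    im=p["frame"].copy()
    cv2.imwrite(f"pics/m2{c}.png",np.hstack([cv2.resize(mm*255,None,fx=.6,fy=.6),cv2.resize((d*255).astype(np.uint8),None,fx=.6,fy=.6)]))
E
python3 m2.py
```

```text
[250 143  32  32 812] [265.71921182 158.09605911]
top rest (array([0.63745292, 0.12182338]), np.float64(35.22352941176471), np.float64(812.0))
top bar (array([ 0.59718506, -0.09634872, -0.17523097]), np.float64(125.21960784313725), np.float64(233.0))
top board (array([ 0.64689899,  0.00770773, -0.18025373]), np.float64(124.01568627450979), np.float64(8293.0))
[251 217  33  29 742] [267.31671159 231.30592992]
side rest (array([0.63560738, 0.12112573]), np.float64(52.84313725490196), np.float64(742.0))
side bar (array([ 0.59557512, -0.09262694, -0.16657896]), np.float64(72.4549019607843), np.float64(155.0))
side board (array([ 0.64492233,  0.00828289, -0.17962482]), np.float64(144.52941176470588), np.float64(6138.0))
```

```bash
python3 -m creep '[{"xyz":[0.052,0.156,0],"twist":0.0107},{"xyz":[0.052,0.156,0],"twist":0.0107},{"xyz":[0.052,0.156,0],"twist":0.0107},{"xyz":[0.052,0.156,0],"twist":0.0107},{"xyz":[0.052,0.156,0],"twist":0.0107}]' -1
python3 -m creep '[{"xyz":[0.052,0.156,0],"twist":0.0107},{"xyz":[0.052,0.156,0],"twist":0.0107},{"xyz":[0.052,0.156,0],"twist":0.0107},{"xyz":[0.052,0.156,0],"twist":0.0107},{"xyz":[0.052,0.156,0],"twist":0.0107}]'
python3 -m creep '[{"xyz":[0.052,0.156,0],"twist":0.0107},{"xyz":[0.052,0.156,0],"twist":0.0107},{"xyz":[0.052,0.156,0],"twist":0.0107},{"xyz":[0.052,0.156,0],"twist":0.0107},{"xyz":[0.052,0.156,0],"twist":0.0107}]'
```

```text
time: 1.8
tool_pos: [0.2892, -0.2989, 0.2294]
ee_rot: [[0.753, 0.658, 0.0], [0.658, -0.753, 0.0], [0.0, -0.0, -1.0]]
force: [0.3, -0.4, 0.6]
grip_width: 0.0853
time: 2.3
tool_pos: [0.3666, -0.0611, 0.2306]
ee_rot: [[0.485, 0.875, 0.006], [0.875, -0.485, -0.003], [0.001, 0.006, -1.0]]
force: [1.0, -0.2, -0.9]
grip_width: 0.0854
time: 2.8
tool_pos: [0.4441, 0.1771, 0.2327]
ee_rot: [[0.153, 0.988, 0.015], [0.988, -0.153, -0.001], [0.001, 0.015, -1.0]]
force: [0.3, -0.8, 0.4]
grip_width: 0.0855
```

```bash
python3 -m creep '[{"xyz":[0.056,0.1455,0],"twist":0},{"xyz":[0.056,0.1455,0],"twist":0},{"xyz":[0.056,0.1455,-0.1],"twist":0},{"xyz":[0,0,-0.1],"twist":0}]'
python3 - <<'E'
from h import *
for c in ("top","side"):
    p=grab_frame(c); m=mask(p,"clay"); cv2.imwrite(f"pics/b1{c}.png",p["frame"])
    hsv=cv2.cvtColor(p["frame"],cv2.COLOR_BGR2HSV).astype(int)
    for th in (100,135): 
        m=((hsv[...,0]<14)&(hsv[...,1]>th)).astype(float)
        print(c,fit(p,"beaker","clay",(.494,.308),0,R=35,m=m))
    s=sil(p,"beaker",.4944,.308,0); im=p["frame"].copy(); im[...,1]=np.maximum(im[...,1],(255*(abs(cv2.Laplacian(s,cv2.CV_64F))>.8)).astype(np.uint8))
    u,v=proj(p,[.494,.308,.03]).astype(int); cv2.imwrite(f"pics/b1{c}z.png",cv2.resize(im[v-40:v+40,u-50:u+50],None,fx=6,fy=6,interpolation=cv2.INTER_NEAREST))
E
```

```text
time: 3.2
tool_pos: [0.4969, 0.3148, 0.1804]
ee_rot: [[0.145, 0.989, 0.027], [0.989, -0.145, 0.004], [0.008, 0.026, -1.0]]
force: [0.4, -1.7, -0.7]
grip_width: 0.0855
top (array([0.4950449 , 0.31049868]), np.float64(54.160784313725486), np.float64(556.0))
top (array([0.49535712, 0.3099102 ]), np.float64(53.51372549019608), np.float64(524.0))
side (array([0.49308696, 0.30683722]), np.float64(64.66666666666667), np.float64(775.0))
side (array([0.49390299, 0.3058384 ]), np.float64(81.95294117647059), np.float64(745.0))
```

```bash
python3 -c "
import cv2,numpy as np
a=cv2.imread('pics/b1topz.png');b=cv2.imread('pics/b1sidez.png');cv2.imwrite('pics/b1z.png',cv2.resize(np.hstack([a,b]),(800,320)))"
```

```text
(no output)
```

View pics/b1z.png

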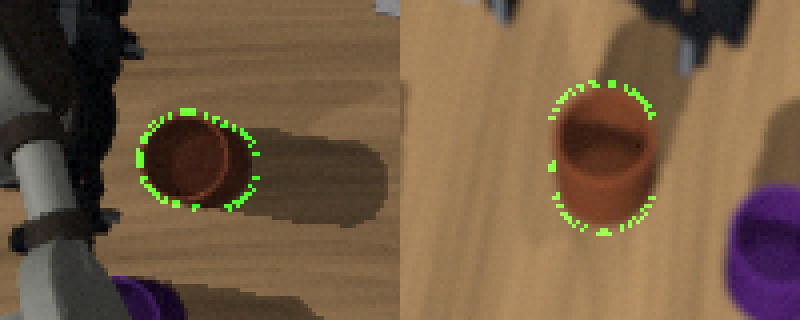

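```bash
python3 -m creep '[{"xyz":[0,-0.01,-0.1],"twist":0},{"xyz":[-0.008,-0.01,-0.02],"twist":0}]'; python3 -m creep '[{"xyz":[0,0,0],"twist":0}]'
```

```text
time: 3.5
tool_pos: [0.4915, 0.3042, 0.142]
ee_rot: [[0.147, 0.989, 0.019], [0.989, -0.147, -0.0], [0.002, 0.019, -1.0]]
force: [-0.6, -0.5, -1.1]
grip_width: 0.0853
time: 3.6
tool_pos: [0.4917, 0.3034, 0.1432]
ee_rot: [[0.148, 0.989, 0.02], [0.989, -0.148, -0.0], [0.002, 0.019, -1.0]]
force: [-0.5, -0.3, 0.2]
grip_width: 0.0856
```

```bash
python3 -m creep '[{"xyz":[0.004,0.006,-0.1],"twist":0},{"xyz":[0.003,0.005,-0.1],"twist":0},{"xyz":[0.003,0.005,-0.09],"twist":0},{"xyz":[0,0,-0.07],"twist":0}]'; python3 -m creep '[{"xyz":[0,0,0],"twist":0}]'
```

```text
time: 4.0
tool_pos: [0.5038, 0.3092, 0.0471]
ee_rot: [[0.152, 0.988, 0.042], [0.988, -0.152, 0.007], [0.014, 0.04, -0.999]]
force: [-0.5, -0.6, -0.8]
grip_width: 0.0856
time: 4.1
tool_pos: [0.5029, 0.3083, 0.0463]
ee_rot: [[0.152, 0.988, 0.039], [0.988, -0.153, 0.006], [0.012, 0.037, -0.999]]
force: [0.0, -0.4, -0.2]
grip_width: 0.0853
```

```bash
python3 -m creep '[{"xyz":[0,0,0.08],"twist":0}]'; python3 -m creep '[{"xyz":[0,0,0.01],"twist":0},{"xyz":[0,0,0.01],"twist":0},{"xyz":[0,0,0.01],"twist":0},{"xyz":[0,0,0.01],"twist":0},{"xyz":[0,0,0.01],"twist":0}]'; python3 -m creep '[{"xyz":[0,0,-0.01],"twist":0},{"xyz":[0,0,-0.01],"twist":0},{"xyz":[0,0,-0.01],"twist":0},{"xyz":[0,0,-0.01],"twist":0},{"xyz":[0,0,-0.01],"twist":0}]';
```

```text
time: 4.2
tool_pos: [0.5014, 0.3073, 0.0695]
ee_rot: [[0.153, 0.988, 0.034], [0.988, -0.153, 0.005], [0.01, 0.033, -0.999]]
force: [0.2, 0.7, 0.8]
grip_width: 0.0853
time: 4.7
tool_pos: [0.5071, 0.3086, 0.0947]
ee_rot: [[0.154, 0.987, 0.048], [0.988, -0.155, 0.01], [0.017, 0.046, -0.999]]
force: [-0.4, 0.3, 0.1]
grip_width: 0.0859
time: 5.2
tool_pos: [0.5065, 0.3084, 0.0777]
ee_rot: [[0.154, 0.987, 0.047], [0.988, -0.155, 0.009], [0.016, 0.045, -0.999]]
force: [-0.4, 0.3, 0.1]
grip_width: 0.0851
```

```bash
python3 -m creep '[{"xyz":[-0.04,0,0],"twist":0}]'; python3 -m creep '[{"xyz":[0,0,0],"twist":0}]';  python3 -m creep '[{"xyz":[0,0,0],"twist":0}]'
```

```text
time: 5.3
tool_pos: [0.4949, 0.3081, 0.0769]
ee_rot: [[0.155, 0.987, 0.047], [0.988, -0.155, 0.009], [0.016, 0.045, -0.999]]
force: [-0.1, -0.9, -0.1]
grip_width: 0.0851
time: 5.4
tool_pos: [0.4935, 0.308, 0.076]
ee_rot: [[0.154, 0.987, 0.045], [0.988, -0.155, 0.008], [0.015, 0.043, -0.999]]
force: [-0.2, 0.0, -0.0]
grip_width: 0.0857
time: 5.5
tool_pos: [0.4937, 0.308, 0.0759]
ee_rot: [[0.154, 0.987, 0.045], [0.988, -0.155, 0.008], [0.015, 0.043, -0.999]]
force: [-0.1, -0.5, 0.2]
grip_width: 0.085
```

```bash
python3 -m creep '[{"xyz":[0,0,0.16],"twist":0}]'; python3 -m creep '[{"xyz":[0,0,0],"twist":0}]';  python3 -m creep '[{"xyz":[0,0,-0.16],"twist":0}]'; python3 -m creep '[{"xyz":[0,0,0],"twist":0}]'
```

```text
time: 5.6
tool_pos: [0.4887, 0.3059, 0.117]
ee_rot: [[0.155, 0.988, 0.031], [0.988, -0.155, 0.003], [0.008, 0.03, -1.0]]
force: [0.3, 0.7, 0.0]
grip_width: 0.0851
time: 5.7
tool_pos: [0.494, 0.3078, 0.1243]
ee_rot: [[0.154, 0.987, 0.043], [0.988, -0.155, 0.008], [0.014, 0.042, -0.999]]
force: [1.8, 1.2, 0.7]
grip_width: 0.0853
time: 5.8
tool_pos: [0.5004, 0.3101, 0.0834]
ee_rot: [[0.154, 0.986, 0.059], [0.988, -0.155, 0.013], [0.022, 0.056, -0.998]]
force: [0.6, 0.5, 0.1]
grip_width: 0.0855
time: 5.9
tool_pos: [0.4967, 0.3085, 0.078]
ee_rot: [[0.154, 0.987, 0.049], [0.988, -0.155, 0.009], [0.017, 0.047, -0.999]]
force: [-0.5, -0.4, -1.1]
grip_width: 0.0856
```

```bash
python3 -m creep '[{"xyz":[0,0,0.16],"twist":0},{"xyz":[0,0,0.16],"twist":0},{"xyz":[0,0,0.16],"twist":0},{"xyz":[0,0,0],"twist":0}]'; python3 -m creep '[{"xyz":[0,0,0],"twist":0}]';  python3 -m creep '[{"xyz":[0,0,-0.16],"twist":0},{"xyz":[0,0,0],"twist":0},{"xyz":[0,0,-0.16],"twist":0},{"xyz":[0,0,0],"twist":0}]'
```

```text
time: 6.3
tool_pos: [0.4969, 0.3079, 0.2308]
ee_rot: [[0.155, 0.987, 0.05], [0.988, -0.156, 0.01], [0.017, 0.048, -0.999]]
force: [0.6, 0.5, -0.4]
grip_width: 0.0855
time: 6.4
tool_pos: [0.4978, 0.3082, 0.2332]
ee_rot: [[0.155, 0.986, 0.053], [0.988, -0.156, 0.011], [0.019, 0.051, -0.999]]
force: [-0.1, 0.4, -1.0]
grip_width: 0.0854
time: 6.8
tool_pos: [0.5005, 0.309, 0.1457]
ee_rot: [[0.155, 0.986, 0.059], [0.988, -0.156, 0.013], [0.022, 0.056, -0.998]]
force: [-1.1, -0.4, -1.1]
grip_width: 0.0853
```

```bash
for i in 1 ; do python3 -m creep '[{"xyz":[-0.13,0,0],"twist":0},{"xyz":[-0.13,0,0],"twist":0},{"xyz":[-0.13,0,0],"twist":0}]' | grep -v f; python3 -m creep '[{"xyz":[0,0,0],"twist":0}]' | grep -v f;  python3 -m creep '[{"xyz":[0.13,0,0],"twist":0},{"xyz":[0,0,0],"twist":0},{"xyz":[0.13,0,0],"twist":0},{"xyz":[0,0,0],"twist":0}]'| grep -v f; done; python3 -c "
from h import *
print(manip.get_state()['joints'])"
```

```text
time: 7.1
tool_pos: [0.3887, 0.31, 0.1539]
ee_rot: [[0.159, 0.985, 0.069], [0.987, -0.16, 0.017], [0.027, 0.066, -0.997]]
grip_width: 0.0856
time: 7.2
tool_pos: [0.3854, 0.3104, 0.1555]
ee_rot: [[0.157, 0.985, 0.068], [0.987, -0.158, 0.017], [0.027, 0.064, -0.998]]
grip_width: 0.0855
time: 7.6
tool_pos: [0.4691, 0.3126, 0.1654]
ee_rot: [[0.153, 0.985, 0.078], [0.988, -0.156, 0.021], [0.033, 0.074, -0.997]]
grip_width: 0.0853
[ 21.68691237   7.45889873 101.1310435   -0.57320427  66.79113836
  30.79609371]
```

```bash
for i in 1 2; do python3 -m creep '[{"xyz":[0,0,0],"twist":0.0235},{"xyz":[0,0,0],"twist":0.0235},{"xyz":[0,0,0],"twist":0.0235},{"xyz":[0,0,0],"twist":0.0235},{"xyz":[0,0,0],"twist":0.0235}]' | grep -v f; done
```

```text
time: 8.1
tool_pos: [0.475, 0.3147, 0.1772]
ee_rot: [[-0.564, 0.824, 0.052], [0.825, 0.56, 0.077], [0.034, 0.087, -0.996]]
grip_width: 0.0853
time: 8.6
tool_pos: [0.4798, 0.3165, 0.1899]
ee_rot: [[-0.975, 0.22, -0.003], [0.219, 0.971, 0.1], [0.025, 0.097, -0.995]]
grip_width: 0.0855
```

```bash
for i in 1 2; do python3 -m creep '[{"xyz":[0,0,0],"twist":0}]' | grep -v f; done; python3 -c "
from h import *
s=manip.get_state();print(s['joints'],s['qd'])"; for i in 1 2; do python3 -m creep '[{"xyz":[0,0,0],"twist":0.0235}]' | grep -v f;python3 -m creep '[{"xyz":[0,0,0],"twist":0}]' | grep -v f; done;
```

```text
time: 8.7
tool_pos: [0.4809, 0.3167, 0.1922]
ee_rot: [[-0.976, 0.219, -0.001], [0.218, 0.971, 0.101], [0.023, 0.099, -0.995]]
grip_width: 0.0856
time: 8.8
tool_pos: [0.4816, 0.317, 0.1938]
ee_rot: [[-0.975, 0.222, 0.001], [0.221, 0.97, 0.102], [0.021, 0.1, -0.995]]
grip_width: 0.0855
[ 18.33934993   8.6666752   96.48506297   5.78681278  72.99918447
 -60.41098044] [ 0.01857825 -0.65605434 -1.10153133  0.01108168  0.73001941 -0.3746533 ]
time: 8.9
tool_pos: [0.4818, 0.3172, 0.195]
ee_rot: [[-0.997, 0.077, -0.012], [0.076, 0.992, 0.102], [0.02, 0.1, -0.995]]
grip_width: 0.0852
time: 9.0
tool_pos: [0.4822, 0.3174, 0.1959]
ee_rot: [[-0.997, 0.079, -0.011], [0.077, 0.992, 0.102], [0.019, 0.101, -0.995]]
grip_width: 0.0858
time: 9.1
tool_pos: [0.4821, 0.3175, 0.1965]
ee_rot: [[-0.998, -0.065, -0.025], [-0.068, 0.993, 0.099], [0.019, 0.101, -0.995]]
grip_width: 0.0852
time: 9.2
tool_pos: [0.4823, 0.3176, 0.1969]
ee_rot: [[-0.998, -0.062, -0.025], [-0.064, 0.993, 0.099], [0.018, 0.101, -0.995]]
grip_width: 0.0853
```

```bash
for i in 1 ; do python3 -m creep '[{"xyz":[0,0,0],"twist":0.0235},{"xyz":[0,0,0],"twist":0.0235},{"xyz":[0,0,0],"twist":0.0235},{"xyz":[0,0,0],"twist":0.0235},{"xyz":[0,0,0],"twist":0.0235}]' | grep -v f;python3 -m creep '[{"xyz":[0,0,0],"twist":0.0235},{"xyz":[0,0,0],"twist":0.0235},{"xyz":[0,0,0],"twist":0.0235},{"xyz":[0,0,0],"twist":0.013},{"xyz":[0,0,0],"twist":0.0}]' | grep -v f; done
python3 -m creep '[{"xyz":[0,0,-0.05],"twist":0},{"xyz":[0,0,-0.05],"twist":0},{"xyz":[0,0,-0.05],"twist":0},{"xyz":[0,0,-0.05],"twist":0},{"xyz":[0,0,-0.05],"twist":0}]';python3 -m creep '[{"xyz":[0,0,0],"twist":0},{"xyz":[0,0,0],"twist":0},{"xyz":[0,0,0],"twist":0}]' 
```

```text
time: 9.7
tool_pos: [0.4817, 0.3177, 0.1981]
ee_rot: [[-0.702, -0.707, -0.084], [-0.712, 0.7, 0.056], [0.019, 0.099, -0.995]]
grip_width: 0.085
time: 10.2
tool_pos: [0.4813, 0.3183, 0.1988]
ee_rot: [[-0.262, -0.96, -0.099], [-0.965, 0.263, 0.005], [0.021, 0.096, -0.995]]
grip_width: 0.0854
time: 10.7
tool_pos: [0.4809, 0.318, 0.1185]
ee_rot: [[-0.281, -0.955, -0.096], [-0.96, 0.282, 0.006], [0.021, 0.094, -0.995]]
force: [0.1, 0.3, 0.1]
grip_width: 0.0856
time: 11.0
tool_pos: [0.4778, 0.3166, 0.1136]
ee_rot: [[-0.286, -0.953, -0.104], [-0.958, 0.287, 0.004], [0.026, 0.101, -0.995]]
force: [0.1, -0.7, 0.5]
grip_width: 0.0854
```

```bash
Z='{"xyz":[0,0,0],"twist":0}'; python3 -m creep '[{"xyz":[0,0,0.16],"twist":0},{"xyz":[0,0,0.16],"twist":0},{"xyz":[0,0,0],"twist":0},{"xyz":[0,0,0],"twist":0},{"xyz":[0,0,0],"twist":0}]' | grep -v f;  python3 -m creep '[{"xyz":[-0.16,0,0],"twist":0},{"xyz":[-0.16,0,0],"twist":0},{"xyz":[0,0,0],"twist":0},{"xyz":[0,0,0],"twist":0},{"xyz":[0,0,0],"twist":0}]' | grep -v f; python3 -m creep '[{"xyz":[0.16,0,0],"twist":0},{"xyz":[0.16,0,0],"twist":0},{"xyz":[0,0,0],"twist":0},{"xyz":[0,0,0],"twist":0},{"xyz":[0,0,0],"twist":0}]' | grep -v f; python3 -m creep '[{"xyz":[0,0,-0.16],"twist":0},{"xyz":[0,0,-0.16],"twist":0},{"xyz":[0,0,0],"twist":0},{"xyz":[0,0,0],"twist":0},{"xyz":[0,0,0],"twist":0}]' | grep -v f;
```

```text
time: 11.5
tool_pos: [0.4777, 0.3165, 0.2146]
ee_rot: [[-0.289, -0.952, -0.101], [-0.957, 0.29, 0.005], [0.025, 0.098, -0.995]]
grip_width: 0.0853
time: 12.0
tool_pos: [0.3759, 0.3142, 0.2059]
ee_rot: [[-0.291, -0.95, -0.114], [-0.956, 0.293, -0.001], [0.034, 0.109, -0.993]]
grip_width: 0.0855
time: 12.5
tool_pos: [0.477, 0.3126, 0.2012]
ee_rot: [[-0.293, -0.949, -0.12], [-0.955, 0.295, -0.003], [0.038, 0.114, -0.993]]
grip_width: 0.0853
time: 13.0
tool_pos: [0.478, 0.3144, 0.1099]
ee_rot: [[-0.292, -0.95, -0.111], [-0.956, 0.293, 0.001], [0.032, 0.106, -0.994]]
grip_width: 0.0854
```

```bash
python3 -m creep '[{"xyz":[0,-0.16,0],"twist":0},{"xyz":[0,-0.16,0],"twist":0},{"xyz":[0,0,0],"twist":0},{"xyz":[0,0,0],"twist":0},{"xyz":[0,0,0],"twist":0}]' | grep -v f;  python3 -m creep '[{"xyz":[0,0.16,0],"twist":0},{"xyz":[0,0.16,0],"twist":0},{"xyz":[0,0,0],"twist":0},{"xyz":[0,0,0],"twist":0},{"xyz":[0,0,0],"twist":0}]' | grep -v f; python3 -m creep '[{"xyz":[0,0,0.03],"twist":0},{"xyz":[0,0,0.03],"twist":0},{"xyz":[0,0,0.03],"twist":0},{"xyz":[0,0,0.03],"twist":0},{"xyz":[0,0,0.03],"twist":0}]' | grep -v f;python3 -m creep '[{"xyz":[0,0,-0.06],"twist":0},{"xyz":[0,0,-0.06],"twist":0},{"xyz":[0,0,-0.03],"twist":0},{"xyz":[0,0,0],"twist":0},{"xyz":[0,0,0],"twist":0}]' | grep -v f;
```

```text
time: 13.5
tool_pos: [0.4851, 0.2188, 0.1232]
ee_rot: [[-0.289, -0.953, -0.088], [-0.957, 0.29, 0.006], [0.02, 0.086, -0.996]]
grip_width: 0.0856
time: 14.0
tool_pos: [0.4868, 0.3226, 0.1279]
ee_rot: [[-0.286, -0.955, -0.081], [-0.958, 0.286, 0.009], [0.015, 0.08, -0.997]]
grip_width: 0.0855
time: 14.5
tool_pos: [0.4868, 0.32, 0.1765]
ee_rot: [[-0.289, -0.954, -0.082], [-0.957, 0.289, 0.008], [0.016, 0.081, -0.997]]
grip_width: 0.0853
time: 15.0
tool_pos: [0.4901, 0.3204, 0.137]
ee_rot: [[-0.29, -0.954, -0.073], [-0.957, 0.29, 0.011], [0.01, 0.073, -0.997]]
grip_width: 0.0855
```

```bash
python3 -m creep '[{"xyz":[0,-0.16,0],"twist":0},{"xyz":[0,-0.16,0],"twist":0},{"xyz":[0,-0.16,0],"twist":0},{"xyz":[0,0,-0.05],"twist":0}]' | grep -v f;  python3 -m creep '[{"xyz":[0,0.16,0],"twist":0},{"xyz":[0,0.16,0],"twist":0},{"xyz":[0,0.16,0],"twist":0},{"xyz":[0,0,0],"twist":0}]' | grep -v f; python3 -m creep '[{"xyz":[0,-0.16,0],"twist":0},{"xyz":[0,-0.16,0],"twist":0},{"xyz":[0,-0.16,0],"twist":0},{"xyz":[0,0,-0.05],"twist":0}]' | grep -v f;  python3 -m creep '[{"xyz":[0,0.16,0],"twist":0},{"xyz":[0,0.16,0],"twist":0},{"xyz":[0,0.16,0],"twist":0},{"xyz":[0,0,-0.03],"twist":0}]' | grep -v f
```

```text
time: 15.4
tool_pos: [0.4936, 0.1737, 0.1276]
ee_rot: [[-0.286, -0.956, -0.062], [-0.958, 0.286, 0.012], [0.006, 0.063, -0.998]]
grip_width: 0.0853
time: 15.8
tool_pos: [0.4943, 0.3207, 0.1286]
ee_rot: [[-0.295, -0.954, -0.06], [-0.955, 0.295, 0.015], [0.004, 0.062, -0.998]]
grip_width: 0.0849
time: 16.2
tool_pos: [0.4964, 0.1766, 0.1173]
ee_rot: [[-0.286, -0.957, -0.051], [-0.958, 0.285, 0.015], [0.0, 0.053, -0.999]]
grip_width: 0.0854
time: 16.6
tool_pos: [0.4969, 0.3235, 0.1082]
ee_rot: [[-0.295, -0.954, -0.05], [-0.956, 0.294, 0.017], [-0.002, 0.053, -0.999]]
grip_width: 0.0853
```

```bash
python3 -m creep '[{"xyz":[-0.008,-0.05,-0.08],"twist":0},{"xyz":[0,0,-0.08],"twist":0},{"xyz":[0,0,0],"twist":0},{"xyz":[0,0,0],"twist":0}]' 
```

```text
time: 17.0
tool_pos: [0.4931, 0.3104, 0.0581]
ee_rot: [[-0.29, -0.956, -0.051], [-0.957, 0.289, 0.017], [-0.001, 0.054, -0.999]]
force: [0.5, -0.1, 0.8]
grip_width: 0.0856
```

```bash
python3 -m creep '[{"xyz":[0.005,-0.006,-0.07],"twist":0},{"xyz":[0,0,-0.055],"twist":0},{"xyz":[0,0,0],"twist":0},{"xyz":[0,0,0],"twist":0}]' 
```

```text
time: 17.4
tool_pos: [0.4975, 0.3095, 0.0238]
ee_rot: [[-0.29, -0.956, -0.045], [-0.957, 0.29, 0.019], [-0.005, 0.049, -0.999]]
force: [0.2, 0.1, 0.3]
grip_width: 0.0855
```

```bash
python3 -m creep '[{"xyz":[-0.009,-0.005,-0.03],"twist":0},{"xyz":[0,0,0],"twist":0}]' ; python3 -m creep '[{"xyz":[0,0,0],"twist":0},{"xyz":[0,0,0],"twist":0},{"xyz":[0,0,0],"twist":0},{"xyz":[0,0,0],"twist":0}]' 1; python3 -m creep '[{"xyz":[0,0,0],"twist":0},{"xyz":[0,0,0],"twist":0}]'
```

```text
time: 17.6
tool_pos: [0.4956, 0.3083, 0.0158]
ee_rot: [[-0.29, -0.956, -0.043], [-0.957, 0.29, 0.02], [-0.006, 0.047, -0.999]]
force: [-0.9, -1.3, 0.2]
grip_width: 0.0851
time: 18.0
tool_pos: [0.4962, 0.3088, 0.0171]
ee_rot: [[-0.29, -0.956, -0.041], [-0.957, 0.29, 0.021], [-0.008, 0.045, -0.999]]
force: [0.2, 0.0, -1.8]
grip_width: 0.0566
time: 18.2
tool_pos: [0.4962, 0.3088, 0.017]
ee_rot: [[-0.29, -0.956, -0.041], [-0.957, 0.29, 0.021], [-0.008, 0.045, -0.999]]
force: [-0.7, 0.7, 0.6]
grip_width: 0.0566
```

```bash
python3 -m creep '[{"xyz":[0,0,0.1],"twist":0},{"xyz":[0,0,0.06],"twist":0},{"xyz":[0,0,0],"twist":0}]'; python3 -m creep '[{"xyz":[0.08,-0.107,0],"twist":0},{"xyz":[0.08,-0.107,0],"twist":0},{"xyz":[0.08,-0.107,0],"twist":0},{"xyz":[0.08,-0.107,0],"twist":0},{"xyz":[0.08,-0.107,0],"twist":0}]'; python3 -m creep '[{"xyz":[0,0,0],"twist":0},{"xyz":[0,0,0],"twist":0}]'
```

```text
time: 18.5
tool_pos: [0.4946, 0.3081, 0.0645]
ee_rot: [[-0.29, -0.956, -0.045], [-0.957, 0.29, 0.019], [-0.005, 0.049, -0.999]]
force: [0.9, 0.4, -0.5]
grip_width: 0.0567
time: 19.0
tool_pos: [0.6122, 0.1464, 0.0591]
ee_rot: [[-0.282, -0.958, -0.051], [-0.959, 0.281, 0.02], [-0.004, 0.055, -0.998]]
force: [0.0, 0.3, -1.7]
grip_width: 0.0561
time: 19.2
tool_pos: [0.6142, 0.1413, 0.0567]
ee_rot: [[-0.288, -0.956, -0.052], [-0.958, 0.287, 0.019], [-0.003, 0.055, -0.998]]
force: [-0.0, 0.6, -1.7]
grip_width: 0.0564
```

```bash
python3 -m creep '[{"xyz":[0.037,-0.033,0],"twist":0},{"xyz":[0.037,-0.033,0],"twist":0},{"xyz":[0,0,0],"twist":0},{"xyz":[0,0,0],"twist":0}]'; python3 - <<'E'
from h import *
s=manip.get_state(); t=s["tool_pos"]; print(t)
for c in ("top","side"):
    p=grab_frame(c); cv2.imwrite(f"pics/p1{c}.png",p["frame"])
    hsv=cv2.cvtColor(p["frame"],cv2.COLOR_BGR2HSV).astype(int)
    m=((hsv[...,0]<13)&(hsv[...,1]>145)).astype(float)
    print(c,fit(p,"beaker","clay",(.636,.1215),t[2]-.017,R=35,m=m))
    u,v=proj(p,[.636,.1215,.03]).astype(int); cv2.imwrite(f"pics/p1{c}z.png",cv2.resize(p["frame"][v-40:v+40,u-50:u+50],None,fx=4,fy=4))
cv2.imwrite("pics/p1z.png",np.hstack([cv2.imread("pics/p1topz.png"),cv2.imread("pics/p1sidez.png")]))
E
```

```text
time: 19.6
tool_pos: [0.636, 0.1222, 0.0546]
ee_rot: [[-0.285, -0.957, -0.055], [-0.958, 0.285, 0.019], [-0.002, 0.058, -0.998]]
force: [0.8, 0.3, -1.0]
grip_width: 0.0564
[0.63596481 0.12223112 0.05457086]
top (array([0.47016667, 0.15504167]), np.float64(1.0), np.float64(1.0))
side (array([0.64081791, 0.1171074 ]), np.float64(366.7019607843137), np.float64(360.0))
```

View pics/p1z.png

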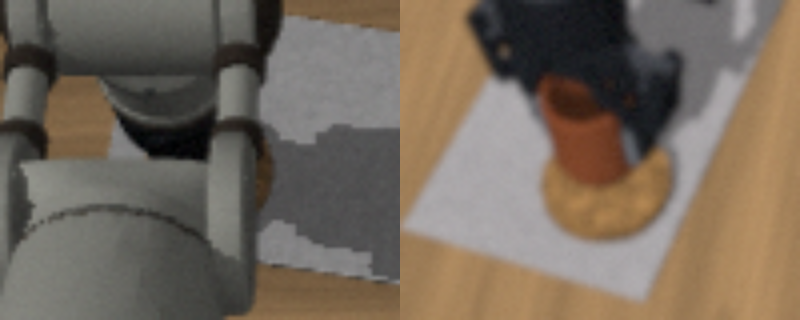

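```bash
python3 -m creep '[{"xyz":[0.002,-0.002,-0.045],"twist":0},{"xyz":[0,0,0],"twist":0},{"xyz":[0,0,0],"twist":0}]'
```

```text
time: 20.0
tool_pos: [0.6357, 0.1228, 0.04]
ee_rot: [[-0.284, -0.957, -0.055], [-0.959, 0.283, 0.019], [-0.002, 0.059, -0.998]]
force: [0.1, -0.7, -0.9]
grip_width: 0.0565
```

```bash
python3 -m creep '[{"xyz":[0.003,-0.004,-0.022],"twist":0},{"xyz":[0,0,0],"twist":0}]'; python3 -m creep '[{"xyz":[0,0,0],"twist":0}]'
```

```text
time: 20.2
tool_pos: [0.6371, 0.1219, 0.0336]
ee_rot: [[-0.283, -0.958, -0.054], [-0.959, 0.282, 0.019], [-0.003, 0.057, -0.998]]
force: [0.3, -0.9, -1.1]
grip_width: 0.0563
time: 20.3
tool_pos: [0.6371, 0.1218, 0.0334]
ee_rot: [[-0.283, -0.958, -0.054], [-0.959, 0.282, 0.019], [-0.003, 0.057, -0.998]]
force: [0.3, 0.2, -1.2]
grip_width: 0.0559
```

```bash
python3 -m creep '[{"xyz":[0,0,-0.006],"twist":0},{"xyz":[0,0,0],"twist":0}]'
```

```text
time: 20.5
tool_pos: [0.6374, 0.1219, 0.0335]
ee_rot: [[-0.283, -0.958, -0.054], [-0.959, 0.282, 0.019], [-0.003, 0.057, -0.998]]
force: [-0.8, 0.3, -1.4]
grip_width: 0.0561
```

```bash
python3 -m creep '[{"xyz":[0,0,-0.012],"twist":0}]'; python3 -m creep '[{"xyz":[0,0,0],"twist":0}]'
```

```text
time: 20.6
tool_pos: [0.6379, 0.122, 0.0329]
ee_rot: [[-0.283, -0.958, -0.054], [-0.959, 0.282, 0.019], [-0.003, 0.058, -0.998]]
force: [-14.5, -1.1, 31.6]
grip_width: 0.0568
time: 20.7
tool_pos: [0.6383, 0.1221, 0.0338]
ee_rot: [[-0.283, -0.958, -0.053], [-0.959, 0.282, 0.019], [-0.003, 0.057, -0.998]]
force: [-0.5, -0.2, -2.0]
grip_width: 0.0569
```

```bash
python3 -m creep '[{"xyz":[0,0,0],"twist":0},{"xyz":[0,0,0],"twist":0},{"xyz":[0,0,0],"twist":0},{"xyz":[0,0,0],"twist":0}]' -1;  python3 -m creep '[{"xyz":[0,0,0.08],"twist":0},{"xyz":[0,0,0.12],"twist":0},{"xyz":[0,0,0.12],"twist":0},{"xyz":[0,0,0.1],"twist":0},{"xyz":[0,0,0],"twist":0}]'
```

```text
time: 21.1
tool_pos: [0.6385, 0.1219, 0.0331]
ee_rot: [[-0.283, -0.958, -0.053], [-0.959, 0.282, 0.019], [-0.003, 0.056, -0.998]]
force: [0.1, -0.0, -0.3]
grip_width: 0.0852
time: 21.6
tool_pos: [0.6353, 0.1217, 0.16]
ee_rot: [[-0.283, -0.957, -0.059], [-0.959, 0.283, 0.019], [-0.001, 0.062, -0.998]]
force: [0.4, -0.0, 0.4]
grip_width: 0.0853
```

```bash
python3 -m creep '[{"xyz":[-0.041,-0.15,0],"twist":-0.0235},{"xyz":[-0.041,-0.15,0],"twist":-0.0235},{"xyz":[-0.041,-0.15,0],"twist":-0.0235},{"xyz":[-0.041,-0.15,0],"twist":-0.0235},{"xyz":[-0.041,-0.15,0],"twist":-0.0235}]'; python3 -m creep '[{"xyz":[-0.041,-0.15,-0.02],"twist":-0.0135},{"xyz":[-0.041,-0.15,-0.02],"twist":-0.0135},{"xyz":[-0.041,-0.15,-0.02],"twist":0},{"xyz":[-0.041,-0.12,-0.03],"twist":0},{"xyz":[0,0,0],"twist":0}]'; python3 - <<'E'
from h import *
print(manip.get_state()["joints"])
for c in ("top","side"):
    p=grab_frame(c); cv2.imwrite(f"pics/l1{c}.png",p["frame"])
    print(c,[fit(p,"beaker","clay",(.637,.122),.016,R=28 if c=="top" else 35), fit(p,"lid","clay",(.512,-.339),0,R=25)])
    hsv=cv2.cvtColor(p["frame"],cv2.COLOR_BGR2HSV).astype(int)
    s=sil(p,"beaker",.638,.122,.016); im=p["frame"].copy(); im[...,1]=np.maximum(im[...,1],(255*(abs(cv2.Laplacian(s,cv2.CV_64F))>.8)).astype(np.uint8))
    u,v=proj(p,[.636,.1215,.03]).astype(int); cv2.imwrite(f"pics/l1{c}z.png",cv2.resize(im[v-40:v+40,u-50:u+50],None,fx=4,fy=4))
cv2.imwrite("pics/l1z.png",np.hstack([cv2.imread("pics/l1topz.png"),cv2.imread("pics/l1sidez.png")]))
E
```

```text
time: 22.1
tool_pos: [0.5714, -0.1034, 0.1574]
ee_rot: [[-0.86, -0.51, -0.029], [-0.51, 0.858, 0.055], [-0.003, 0.062, -0.998]]
force: [0.9, -0.3, 0.8]
grip_width: 0.0854
time: 22.6
tool_pos: [0.5153, -0.2854, 0.125]
ee_rot: [[-0.94, -0.34, -0.022], [-0.341, 0.938, 0.06], [0.0, 0.064, -0.998]]
force: [-0.2, 0.3, -0.5]
grip_width: 0.0856
[ -41.64423844   19.0222993    92.26130042    1.82993029   71.97556678
 -152.20558141]
top [(array([0.63806669, 0.12196867]), np.float64(60.50980392156862), np.float64(478.0)), (array([ 0.63616667, -0.45670833]), np.float64(3.0), np.float64(3.0))]
side [(array([0.63953692, 0.11635942]), np.float64(148.83921568627449), np.float64(551.0)), (array([ 0.51116979, -0.3389904 ]), np.float64(28.823529411764707), np.float64(224.0))]
```

View pics/l1z.png

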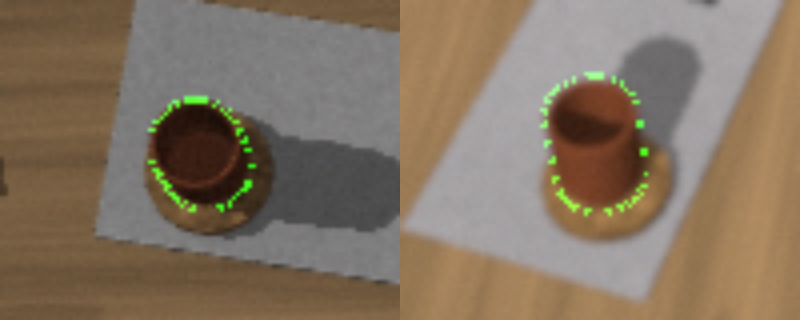

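```bash
python3 -m creep '[{"xyz":[-0.005,-0.08,-0.08],"twist":0},{"xyz":[-0.005,-0.08,-0.08],"twist":0},{"xyz":[0,0,-0.04],"twist":0},{"xyz":[0,0,0],"twist":0},{"xyz":[0,0,0],"twist":0}]'; python3 - <<'E'
from h import *
for c in ("side",):
    p=grab_frame(c)
    hsv=cv2.cvtColor(p["frame"],cv2.COLOR_BGR2HSV).astype(int)
    m=((hsv[...,0]<=11)&(hsv[...,1]>158)).astype(np.uint8); m=cv2.morphologyEx(cv2.morphologyEx(m,cv2.MORPH_CLOSE,np.ones((3,3))),cv2.MORPH_OPEN,np.ones((5,5)))
    print(fit(p,"beaker","x",(.637,.122),.016,R=35,m=m.astype(float)))
E
```

```text
time: 23.2
tool_pos: [0.5182, -0.3237, 0.0653]
ee_rot: [[-0.936, -0.352, -0.019], [-0.352, 0.934, 0.063], [-0.005, 0.065, -0.998]]
force: [0.4, -1.0, 1.3]
grip_width: 0.0853
(array([0.63997648, 0.11693449]), np.float64(193.09019607843135), np.float64(506.0))
```

```bash
python3 -m creep '[{"xyz":[-0.02,-0.045,-0.05],"twist":0},{"xyz":[0,-0.003,-0.06],"twist":0},{"xyz":[0,0,0],"twist":0},{"xyz":[0,0,0],"twist":0}]'
```

```text
time: 23.65
tool_pos: [0.5135, -0.3393, 0.0335]
ee_rot: [[-0.935, -0.356, -0.015], [-0.356, 0.933, 0.058], [-0.007, 0.06, -0.998]]
force: [-1.2, -0.5, -0.3]
grip_width: 0.0855
```

```bash
python3 -m creep '[{"xyz":[-0.005,0,-0.055],"twist":0},{"xyz":[0,0,0],"twist":0},{"xyz":[0,0,0],"twist":0}]'
```

```text
time: 23.95
tool_pos: [0.5123, -0.3401, 0.0169]
ee_rot: [[-0.934, -0.356, -0.014], [-0.356, 0.933, 0.057], [-0.007, 0.058, -0.998]]
force: [-0.7, 0.1, 0.7]
grip_width: 0.0856
```

```bash
python3 -m creep '[{"xyz":[0,0,0],"twist":0},{"xyz":[0,0,0],"twist":0},{"xyz":[0,0,0],"twist":0},{"xyz":[0,0,0],"twist":0},{"xyz":[0,0,0],"twist":0}]' 1;python3 -m creep '[{"xyz":[0,0,0],"twist":0},{"xyz":[0,0,0],"twist":0},{"xyz":[0,0,0],"twist":0}]'
```

```text
time: 24.45
tool_pos: [0.513, -0.3406, 0.0182]
ee_rot: [[-0.934, -0.356, -0.013], [-0.356, 0.933, 0.055], [-0.008, 0.056, -0.998]]
force: [-1.5, 0.8, 0.3]
grip_width: 0.0159
time: 24.75
tool_pos: [0.513, -0.3406, 0.0183]
ee_rot: [[-0.934, -0.356, -0.012], [-0.356, 0.933, 0.055], [-0.008, 0.056, -0.998]]
force: [0.1, -0.4, -0.5]
grip_width: 0.0159
```

```bash
python3 -m creep '[{"xyz":[0,0,0.12],"twist":0},{"xyz":[0,0,0.14],"twist":0},{"xyz":[0,0,0.12],"twist":0},{"xyz":[0,0,0],"twist":0}]'; python3 -m creep '[{"xyz":[0.04,0.14,0],"twist":0},{"xyz":[0.04,0.14,0],"twist":0},{"xyz":[0.04,0.14,0],"twist":0},{"xyz":[0.04,0.14,0],"twist":0},{"xyz":[0.04,0.14,0],"twist":0}]'; python3 -m creep '[{"xyz":[0.038,0.14,0],"twist":0},{"xyz":[0.038,0.14,0],"twist":0},{"xyz":[0.038,0.14,0],"twist":0},{"xyz":[0.038,0.1,0],"twist":0},{"xyz":[0,0,0],"twist":0}]'; python3 -m creep '[{"xyz":[0,0,0],"twist":0},{"xyz":[0,0,0],"twist":0}]'
```

```text
time: 25.15
tool_pos: [0.5108, -0.3385, 0.1334]
ee_rot: [[-0.934, -0.356, -0.017], [-0.356, 0.933, 0.06], [-0.006, 0.062, -0.998]]
force: [0.7, -1.0, -0.6]
grip_width: 0.016
time: 25.65
tool_pos: [0.5697, -0.1276, 0.1312]
ee_rot: [[-0.938, -0.346, -0.016], [-0.346, 0.936, 0.057], [-0.004, 0.059, -0.998]]
force: [1.0, -0.9, -0.9]
grip_width: 0.0158
time: 26.15
tool_pos: [0.6133, 0.0413, 0.1252]
ee_rot: [[-0.936, -0.35, -0.024], [-0.351, 0.934, 0.061], [0.001, 0.065, -0.998]]
force: [-0.7, -1.3, -1.1]
grip_width: 0.0162
time: 26.35
tool_pos: [0.6121, 0.0413, 0.1232]
ee_rot: [[-0.936, -0.351, -0.027], [-0.353, 0.934, 0.06], [0.004, 0.066, -0.998]]
force: [-0.1, 0.2, 0.1]
grip_width: 0.0161
```

```bash
python3 -m creep '[{"xyz":[0.032,0.1,0.02],"twist":0},{"xyz":[0.032,0.1,0.02],"twist":0},{"xyz":[0.023,0.065,0.01],"twist":0},{"xyz":[0,0,0],"twist":0},{"xyz":[0,0,0],"twist":0}]'; python3 - <<'E'
from h import *
for c in ("top","side"):
    p=grab_frame(c)
    u,v=proj(p,[.636,.1215,.06]).astype(int); cv2.imwrite(f"pics/l2{c}z.png",cv2.resize(p["frame"][v-45:v+45,u-50:u+50],None,fx=4,fy=4))
cv2.imwrite("pics/l2z.png",np.hstack([cv2.imread("pics/l2topz.png"),cv2.imread("pics/l2sidez.png")]))
E
```

```text
time: 26.85
tool_pos: [0.6375, 0.1153, 0.1364]
ee_rot: [[-0.939, -0.342, -0.031], [-0.343, 0.938, 0.059], [0.009, 0.066, -0.998]]
force: [-0.2, -0.4, 0.1]
grip_width: 0.0163
```

View pics/l2z.png

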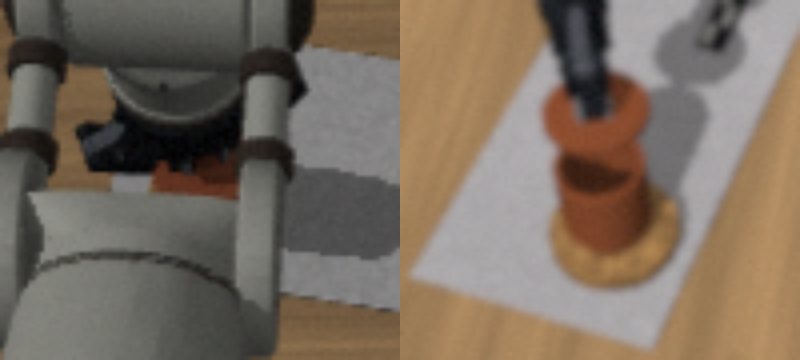

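```bash
python3 -m creep '[{"xyz":[0.002,0.018,-0.05],"twist":0},{"xyz":[0,0,0],"twist":0},{"xyz":[0,0,0],"twist":0}]'; python3 -m creep '[{"xyz":[0,0.0,-0.035],"twist":0},{"xyz":[0,0,0],"twist":0},{"xyz":[0,0,0],"twist":0}]'
```

```text
time: 27.25
tool_pos: [0.6373, 0.1182, 0.1192]
ee_rot: [[-0.941, -0.338, -0.033], [-0.339, 0.939, 0.059], [0.011, 0.066, -0.998]]
force: [0.6, 0.1, 0.0]
grip_width: 0.0164
time: 27.55
tool_pos: [0.6367, 0.1177, 0.107]
ee_rot: [[-0.941, -0.337, -0.034], [-0.339, 0.939, 0.059], [0.012, 0.067, -0.998]]
force: [-0.3, 0.3, -0.4]
grip_width: 0.0161
```

```bash
python3 -m creep '[{"xyz":[0.006,0.015,0.002],"twist":0},{"xyz":[0,0,0],"twist":0},{"xyz":[0,0,0],"twist":0}]'; python3 - <<'E'
from h import *
p=grab_frame("side")
t=manip.get_state()["tool_pos"]; im=p["frame"].copy()
for n,x,y,z in (("beaker",.638,.122,.016),("lid",t[0],t[1],t[2]-.0183)):
    s=sil(p,n,x,y,z); im[...,1]=np.maximum(im[...,1],(255*(abs(cv2.Laplacian(s,cv2.CV_64F))>.9)).astype(np.uint8))
u,v=proj(p,[.636,.1215,.06]).astype(int); cv2.imwrite(f"pics/l3.png",np.hstack([cv2.resize(k[v-40:v+40,u-40:u+40],None,fx=5,fy=5) for k in (im,p["frame"])]))
E
```

```text
time: 27.85
tool_pos: [0.639, 0.1228, 0.108]
ee_rot: [[-0.941, -0.337, -0.033], [-0.339, 0.939, 0.059], [0.011, 0.067, -0.998]]
force: [0.1, 0.1, -1.2]
grip_width: 0.016
```

View pics/l3.png

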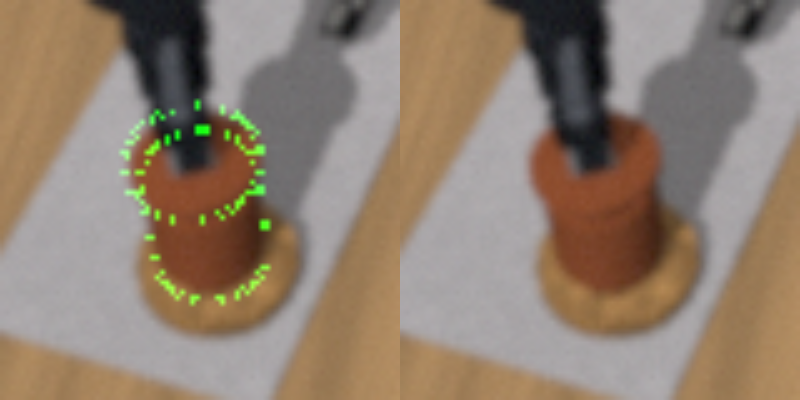

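```bash
python3 -m creep '[{"xyz":[-0.001,-0.002,-0.022],"twist":0},{"xyz":[0,0,0],"twist":0},{"xyz":[0,0,0],"twist":0}]'
```

```text
time: 28.2
tool_pos: [0.6389, 0.1222, 0.1012]
ee_rot: [[-0.941, -0.337, -0.032], [-0.339, 0.939, 0.059], [0.011, 0.066, -0.998]]
force: [0.9, 0.2, -0.4]
grip_width: 0.0161
```

```bash
python3 -m creep '[{"xyz":[-0.002,-0.002,-0.014],"twist":0}]'; python3 -m creep '[{"xyz":[0,0,0],"twist":0}]'
```

```text
time: 28.3
tool_pos: [0.6393, 0.1214, 0.0981]
ee_rot: [[-0.941, -0.338, -0.03], [-0.339, 0.939, 0.058], [0.008, 0.065, -0.998]]
force: [0.1, -1.8, 20.2]
grip_width: 0.016
time: 28.4
tool_pos: [0.6401, 0.1211, 0.0989]
ee_rot: [[-0.941, -0.338, -0.028], [-0.339, 0.939, 0.058], [0.007, 0.064, -0.998]]
force: [0.7, -0.7, -0.2]
grip_width: 0.016
```

```bash
python3 -m creep '[{"xyz":[0,0,0],"twist":0},{"xyz":[0,0,0],"twist":0},{"xyz":[0,0,0],"twist":0},{"xyz":[0,0,0],"twist":0},{"xyz":[0,0,0],"twist":0}]' -1;  python3 -m creep '[{"xyz":[0,0,0.08],"twist":0},{"xyz":[0,0,0.12],"twist":0},{"xyz":[0,0,0.05],"twist":0},{"xyz":[0,0,0],"twist":0}]'
python3 -m creep '[{"xyz":[-0.08,-0.12,0],"twist":0.0},{"xyz":[-0.12,-0.14,0],"twist":0.0},{"xyz":[-0.12,-0.14,0],"twist":0.0},{"xyz":[-0.1,-0.14,-0.04],"twist":0.0},{"xyz":[-0.1,-0.14,-0.06],"twist":0.0}]'
python3 - <<'E'
from h import *
print(manip.get_state()["joints"])
for c in ("top","side"):
    p=grab_frame(c); cv2.imwrite(f"pics/f1{c}.png",p["frame"])
    im=p["frame"].copy()
    for n,x,y,z in (("beaker",.638,.122,.016),("lid",.638,.122,.08)):
        s=sil(p,n,x,y,z); im[...,1]=np.maximum(im[...,1],(255*(abs(cv2.Laplacian(s,cv2.CV_64F))>.9)).astype(np.uint8))
    u,v=proj(p,[.636,.1215,.06]).astype(int); cv2.imwrite(f"pics/f1{c}z.png",cv2.resize(im[v-40:v+40,u-40:u+40],None,fx=5,fy=5))
    u,v=proj(p,[.426,-.124,.0]).astype(int)
cv2.imwrite("pics/f1z.png",np.hstack([cv2.imread("pics/f1topz.png"),cv2.imread("pics/f1sidez.png")]))
E
```

```text
time: 28.9
tool_pos: [0.6396, 0.1211, 0.0982]
ee_rot: [[-0.941, -0.337, -0.029], [-0.339, 0.939, 0.058], [0.008, 0.065, -0.998]]
force: [0.2, -0.8, 0.4]
grip_width: 0.0849
time: 29.3
tool_pos: [0.6376, 0.1212, 0.1731]
ee_rot: [[-0.941, -0.337, -0.034], [-0.339, 0.939, 0.059], [0.012, 0.066, -0.998]]
force: [0.9, 0.5, 0.2]
grip_width: 0.0854
time: 29.8
tool_pos: [0.4899, -0.0685, 0.1415]
ee_rot: [[-0.938, -0.346, -0.033], [-0.347, 0.936, 0.059], [0.01, 0.066, -0.998]]
force: [0.2, -1.3, 0.5]
grip_width: 0.0853
[ -23.47237276    4.22623187  107.50110971    2.46339523   71.34814049
 -134.6202523 ]
```

View pics/f1z.png

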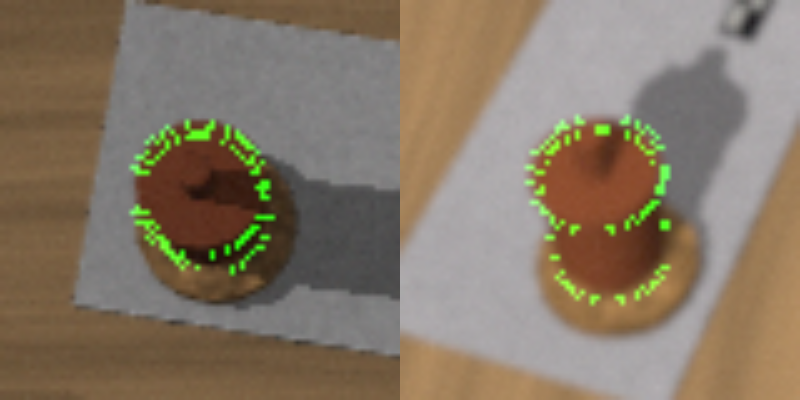

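```bash
python3 -m creep '[{"xyz":[-0.09,-0.06,-0.06],"twist":0},{"xyz":[-0.07,-0.05,-0.06],"twist":0},{"xyz":[0,0,0],"twist":0},{"xyz":[0,0,0],"twist":0}]'
```

```text
time: 30.3
tool_pos: [0.4355, -0.1026, 0.098]
ee_rot: [[-0.941, -0.337, -0.043], [-0.339, 0.939, 0.064], [0.018, 0.075, -0.997]]
force: [-0.2, -0.6, 0.2]
grip_width: 0.0852
```

```bash
python3 -m creep '[{"xyz":[-0.022,-0.05,-0.08],"twist":0},{"xyz":[-0.006,-0.02,-0.08],"twist":0},{"xyz":[0,0,0],"twist":0},{"xyz":[0,0,0],"twist":0}]'
```

```text
time: 30.7
tool_pos: [0.4324, -0.1229, 0.0516]
ee_rot: [[-0.939, -0.341, -0.036], [-0.343, 0.937, 0.062], [0.013, 0.07, -0.997]]
force: [0.5, -0.3, 0.7]
grip_width: 0.0855
```

```bash
python3 -m creep '[{"xyz":[-0.024,-0.004,-0.08],"twist":0},{"xyz":[-0.004,0,-0.05],"twist":0},{"xyz":[0,0,0],"twist":0},{"xyz":[0,0,0],"twist":0}]'
```

```text
time: 31.1
tool_pos: [0.4303, -0.1244, 0.0175]
ee_rot: [[-0.938, -0.346, -0.027], [-0.347, 0.936, 0.057], [0.006, 0.062, -0.998]]
force: [-0.0, -0.9, 0.0]
grip_width: 0.0854
```

```bash
python3 -m creep '[{"xyz":[-0.016,0.002,-0.05],"twist":0},{"xyz":[0,0,0],"twist":0},{"xyz":[0,0,0],"twist":0}]'; python3 - <<'E'
from h import *
for c in ("top","side"):
    p=grab_frame(c)
    u,v=proj(p,[.426,-.124,.01]).astype(int); cv2.imwrite(f"pics/f2{c}z.png",cv2.resize(p["frame"][v-30:v+30,u-40:u+40],None,fx=5,fy=5))
cv2.imwrite("pics/f2z.png",np.hstack([cv2.imread("pics/f2topz.png"),cv2.imread("pics/f2sidez.png")]))
E
```

```text
time: 31.4
tool_pos: [0.4296, -0.1251, 0.0068]
ee_rot: [[-0.938, -0.347, -0.02], [-0.348, 0.936, 0.052], [0.001, 0.056, -0.998]]
force: [0.2, -0.2, 0.5]
grip_width: 0.0852
```

View pics/f2z.png

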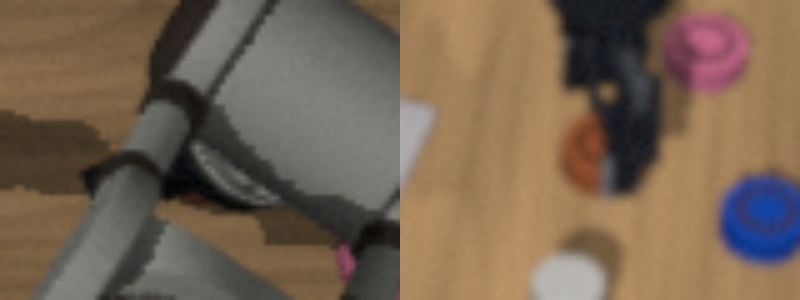

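```bash
python3 -m creep '[{"xyz":[-0.013,0.003,-0.02],"twist":0},{"xyz":[0,0,0],"twist":0},{"xyz":[0,0,0],"twist":0}]'
```

```text
time: 31.8
tool_pos: [0.4261, -0.1245, 0.0013]
ee_rot: [[-0.938, -0.347, -0.019], [-0.348, 0.936, 0.052], [-0.0, 0.055, -0.998]]
force: [0.7, -0.1, -0.9]
grip_width: 0.0855
```

```bash
python3 -m creep '[{"xyz":[0,0,0],"twist":0},{"xyz":[0,0,0],"twist":0},{"xyz":[0,0,0],"twist":0},{"xyz":[0,0,0],"twist":0},{"xyz":[0,0,0],"twist":0}]' 1
```

```text
time: 32.3
tool_pos: [0.4262, -0.1245, 0.0021]
ee_rot: [[-0.937, -0.347, -0.019], [-0.348, 0.936, 0.052], [0.0, 0.055, -0.998]]
force: [-0.6, -0.8, -1.1]
grip_width: 0.0496
```

```bash
python3 -m creep '[{"xyz":[0,0,0.1],"twist":0},{"xyz":[0,0,0.08],"twist":0},{"xyz":[0,0,0],"twist":0}]'; python3 -m creep '[{"xyz":[0.11,0.08,0],"twist":0.0167},{"xyz":[0.11,0.08,0],"twist":0.0167},{"xyz":[0.11,0.08,0],"twist":0.0167},{"xyz":[0.11,0.08,0],"twist":0.0167},{"xyz":[0.08,0.06,0],"twist":0.0167}]'; python3 -m creep '[{"xyz":[0,0,0],"twist":0},{"xyz":[0,0,0],"twist":0}]'
```

```text
time: 32.6
tool_pos: [0.4247, -0.1237, 0.0561]
ee_rot: [[-0.938, -0.347, -0.023], [-0.348, 0.936, 0.054], [0.002, 0.058, -0.998]]
force: [1.5, 0.4, -0.3]
grip_width: 0.0499
time: 33.1
tool_pos: [0.5814, -0.0073, 0.0507]
ee_rot: [[-0.628, -0.777, -0.051], [-0.778, 0.627, 0.034], [0.006, 0.061, -0.998]]
force: [0.2, -0.6, -0.5]
grip_width: 0.0501
time: 33.3
tool_pos: [0.5825, -0.0046, 0.0479]
ee_rot: [[-0.624, -0.78, -0.053], [-0.781, 0.623, 0.034], [0.006, 0.063, -0.998]]
force: [-0.5, -0.6, -1.6]
grip_width: 0.0501
```

```bash
python3 -m creep '[{"xyz":[0.055,0.03,-0.02],"twist":0},{"xyz":[0.055,0.03,-0.02],"twist":0},{"xyz":[0,0,0],"twist":0},{"xyz":[0,0,0],"twist":0}]'; python3 -m creep '[{"xyz":[0,0,-0.03],"twist":0},{"xyz":[0,0,0],"twist":0},{"xyz":[0,0,0],"twist":0}]'
```

```text
time: 33.7
tool_pos: [0.6108, 0.011, 0.0318]
ee_rot: [[-0.63, -0.775, -0.061], [-0.777, 0.629, 0.035], [0.011, 0.069, -0.998]]
force: [0.1, 0.3, -0.9]
grip_width: 0.0499
time: 34.0
tool_pos: [0.6083, 0.0092, 0.0217]
ee_rot: [[-0.632, -0.773, -0.063], [-0.775, 0.631, 0.035], [0.013, 0.071, -0.997]]
force: [-0.8, 0.2, 0.5]
grip_width: 0.0497
```

```bash
python3 -m creep '[{"xyz":[0.03,0.016,-0.01],"twist":0},{"xyz":[0,0,0],"twist":0},{"xyz":[0,0,0],"twist":0}]'; python3 - <<'E'
from h import *
t=manip.get_state()["tool_pos"]; print(t)
p=grab_frame("side"); im=p["frame"].copy()
s=sil(p,"foot",t[0],t[1],t[2]-.002); im[...,1]=np.maximum(im[...,1],(255*(abs(cv2.Laplacian(s,cv2.CV_64F))>.9)).astype(np.uint8))
u,v=proj(p,[.617,.014,.01]).astype(int); cv2.imwrite(f"pics/f3.png",np.hstack([cv2.resize(k[v-40:v+40,u-40:u+40],None,fx=5,fy=5) for k in (im,p["frame"])]))
E
```

```text
time: 34.3
tool_pos: [0.618, 0.014, 0.0188]
ee_rot: [[-0.632, -0.772, -0.062], [-0.775, 0.631, 0.035], [0.012, 0.07, -0.997]]
force: [0.2, 0.3, -1.9]
grip_width: 0.0497
[0.61797076 0.01400953 0.01883489]
```

View pics/f3.png

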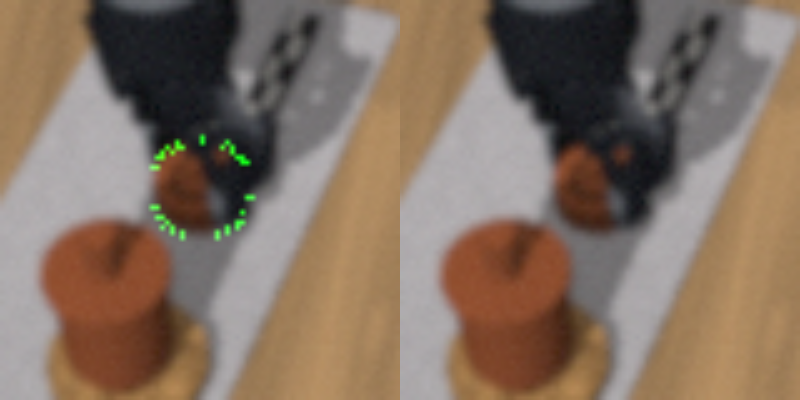

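```bash
python3 -m creep '[{"xyz":[-0.001,0,-0.03],"twist":0},{"xyz":[0,0,0],"twist":0},{"xyz":[0,0,0],"twist":0}]'
```

```text
time: 34.65
tool_pos: [0.6178, 0.0142, 0.0092]
ee_rot: [[-0.632, -0.772, -0.062], [-0.775, 0.631, 0.035], [0.012, 0.07, -0.997]]
force: [0.9, 0.9, -0.4]
grip_width: 0.0497
```

```bash
python3 -m creep '[{"xyz":[-0.001,-0.001,-0.012],"twist":0}]';python3 -m creep '[{"xyz":[0,0,0],"twist":0},{"xyz":[0,0,0],"twist":0}]'
```

```text
time: 34.75
tool_pos: [0.6178, 0.0138, 0.0061]
ee_rot: [[-0.632, -0.772, -0.061], [-0.775, 0.631, 0.035], [0.012, 0.069, -0.998]]
force: [-9.6, 3.5, 30.5]
grip_width: 0.0502
time: 34.95
tool_pos: [0.6181, 0.0137, 0.0065]
ee_rot: [[-0.632, -0.773, -0.061], [-0.775, 0.631, 0.035], [0.012, 0.069, -0.998]]
force: [-0.4, -0.1, -0.7]
grip_width: 0.05
```

```bash
python3 -m creep '[{"xyz":[0,0,0],"twist":0},{"xyz":[0,0,0],"twist":0},{"xyz":[0,0,0],"twist":0},{"xyz":[0,0,0],"twist":0},{"xyz":[0,0,0],"twist":0}]' -1;  python3 -m creep '[{"xyz":[0,0,0.1],"twist":0},{"xyz":[0,0,0.12],"twist":0},{"xyz":[0,0,0.1],"twist":0},{"xyz":[0,0,0],"twist":0}]'
python3 -m creep '[{"xyz":[-0.1,0,0],"twist":-0.0235},{"xyz":[-0.13,0.02,0],"twist":-0.0235},{"xyz":[-0.13,0.05,0],"twist":-0.0235},{"xyz":[-0.1,0.08,0],"twist":-0.0235},{"xyz":[-0.04,0.06,0],"twist":-0.0235}]'
python3 -m creep '[{"xyz":[0,0.02,0],"twist":-0.0235},{"xyz":[0,0.02,0],"twist":-0.0235},{"xyz":[0,0,0],"twist":-0.0235},{"xyz":[0,0,0],"twist":-0.0235},{"xyz":[0,0,0],"twist":-0.0235}]'
```

```text
time: 35.45
tool_pos: [0.6182, 0.0136, 0.0063]
ee_rot: [[-0.632, -0.772, -0.06], [-0.775, 0.631, 0.034], [0.011, 0.069, -0.998]]
force: [-0.9, -0.0, -0.1]
grip_width: 0.0855
time: 35.85
tool_pos: [0.6161, 0.0139, 0.1039]
ee_rot: [[-0.632, -0.772, -0.064], [-0.775, 0.631, 0.035], [0.013, 0.072, -0.997]]
force: [1.2, 0.2, -0.1]
grip_width: 0.0852
time: 36.35
tool_pos: [0.4622, 0.0763, 0.1017]
ee_rot: [[-0.991, -0.13, -0.024], [-0.132, 0.989, 0.066], [0.015, 0.069, -0.998]]
force: [0.1, 0.1, -0.8]
grip_width: 0.0852
time: 36.85
tool_pos: [0.4564, 0.0915, 0.0978]
ee_rot: [[-0.815, 0.579, 0.022], [0.579, 0.813, 0.068], [0.021, 0.069, -0.997]]
force: [0.7, 0.6, 0.3]
grip_width: 0.0854
```

```bash
python3 -m creep '[{"xyz":[-0.02,0.016,0],"twist":-0.0225},{"xyz":[-0.02,0.016,0],"twist":-0.0225},{"xyz":[-0.02,0.014,0],"twist":-0.0225},{"xyz":[-0.02,0.014,0],"twist":-0.0225},{"xyz":[-0.02,0.01,0],"twist":-0.0225}]'; python3 -m creep '[{"xyz":[0,0,0],"twist":0},{"xyz":[0,0,0],"twist":0}]'
python3 - <<'E'
from h import *
for c in ("top","side"):
    p=grab_frame(c); cv2.imwrite(f"pics/h1{c}.png",p["frame"])
    im=p["frame"].copy()
    s=sil(p,"handle",.424,.1146,0,.24)+sil(p,"foot",.6175,.0137,.004); im[...,1]=np.maximum(im[...,1],(255*(abs(cv2.Laplacian(s,cv2.CV_64F))>.9)).astype(np.uint8))
    u,v=proj(p,[.48,.07,.01]).astype(int); cv2.imwrite(f"pics/h1{c}z.png",cv2.resize(im[v-75:v+75,u-60:u+40],None,fx=4,fy=4))
    print(c,fit(p,"foot","clay",(.6175,.0137),.004,R=20))
cv2.imwrite("pics/h1z.png",np.hstack([cv2.imread("pics/h1topz.png"),cv2.imread("pics/h1sidez.png")]))
E
```

```text
time: 37.35
tool_pos: [0.4235, 0.1128, 0.0947]
ee_rot: [[-0.213, 0.975, 0.059], [0.977, 0.211, 0.037], [0.023, 0.065, -0.998]]
force: [0.1, -1.1, 0.4]
grip_width: 0.0855
time: 37.55
tool_pos: [0.4221, 0.1132, 0.0935]
ee_rot: [[-0.217, 0.975, 0.057], [0.976, 0.215, 0.037], [0.024, 0.063, -0.998]]
force: [-0.7, -0.1, -0.2]
grip_width: 0.0853
top (array([0.62065386, 0.01254904]), np.float64(61.819607843137256), np.float64(267.0))
side (array([0.620389  , 0.00806713]), np.float64(310.5882352941176), np.float64(410.0))
```

View pics/h1z.png

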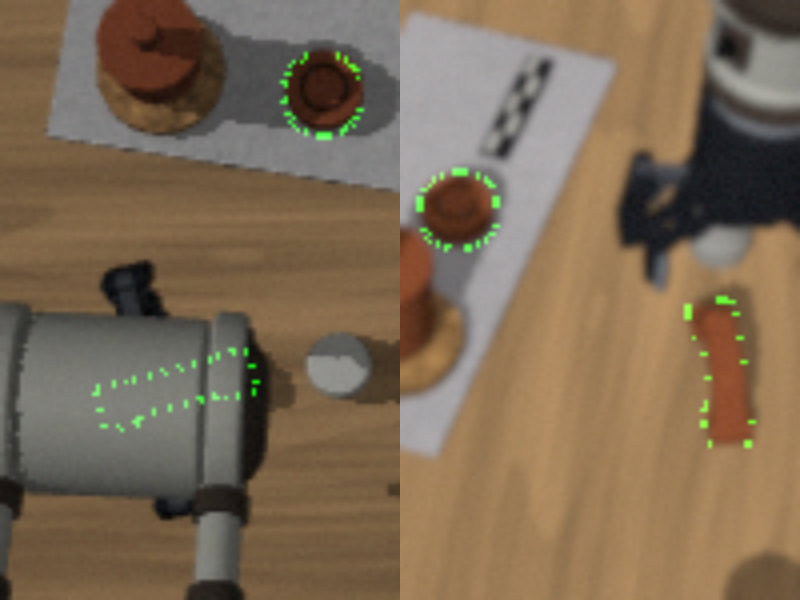

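```bash
python3 -m creep '[{"xyz":[0.003,0.002,-0.09],"twist":0.003},{"xyz":[0,0,-0.09],"twist":0},{"xyz":[0,0,0],"twist":0},{"xyz":[0,0,0],"twist":0}]'
```

```text
time: 38.05
tool_pos: [0.4262, 0.1128, 0.04]
ee_rot: [[-0.24, 0.969, 0.06], [0.971, 0.238, 0.038], [0.023, 0.067, -0.997]]
force: [0.0, 0.6, 0.0]
grip_width: 0.0855
```

```bash
python3 -m creep '[{"xyz":[-0.006,0.006,-0.06],"twist":0},{"xyz":[0,0,-0.015],"twist":0},{"xyz":[0,0,0],"twist":0},{"xyz":[0,0,0],"twist":0}]'
```

```text
time: 38.45
tool_pos: [0.4286, 0.1141, 0.0217]
ee_rot: [[-0.241, 0.968, 0.067], [0.97, 0.239, 0.038], [0.02, 0.074, -0.997]]
force: [0.0, -0.4, 0.2]
grip_width: 0.0855
```

```bash
python3 -m creep '[{"xyz":[-0.014,0.003,-0.022],"twist":0},{"xyz":[0,0,0],"twist":0},{"xyz":[0,0,0],"twist":0}]';python3 -m creep '[{"xyz":[0,0,0],"twist":0},{"xyz":[0,0,0],"twist":0},{"xyz":[0,0,0],"twist":0},{"xyz":[0,0,0],"twist":0},{"xyz":[0,0,0],"twist":0}]' 1;python3 -m creep '[{"xyz":[0,0,0],"twist":0},{"xyz":[0,0,0],"twist":0},{"xyz":[0,0,0],"twist":0}]'
```

```text
time: 38.75
tool_pos: [0.4258, 0.115, 0.0166]
ee_rot: [[-0.242, 0.968, 0.071], [0.97, 0.239, 0.038], [0.019, 0.078, -0.997]]
force: [1.0, -0.4, 0.7]
grip_width: 0.0855
time: 39.25
tool_pos: [0.4261, 0.115, 0.0171]
ee_rot: [[-0.242, 0.968, 0.072], [0.97, 0.24, 0.038], [0.019, 0.078, -0.997]]
force: [-0.4, 0.1, 0.8]
grip_width: 0.021
time: 39.55
tool_pos: [0.4261, 0.115, 0.0171]
ee_rot: [[-0.242, 0.968, 0.072], [0.97, 0.239, 0.038], [0.019, 0.078, -0.997]]
force: [-0.4, -0.3, 0.8]
grip_width: 0.0208
```

```bash
python3 -m creep '[{"xyz":[0,0,0.1],"twist":0},{"xyz":[0,0,0.1],"twist":0},{"xyz":[0,0,0.05],"twist":0},{"xyz":[0,0,0],"twist":0}]';python3 -m creep '[{"xyz":[0.1,-0.1,0],"twist":-0.0096},{"xyz":[0.1,-0.1,0],"twist":-0.0096},{"xyz":[0.1,-0.1,0],"twist":-0.0096},{"xyz":[0.1,-0.1,0],"twist":-0.0096},{"xyz":[0.1,-0.1,0],"twist":-0.0096}]';python3 -m creep '[{"xyz":[0.06,-0.06,0],"twist":-0.0096},{"xyz":[0.03,-0.03,0],"twist":-0.0096},{"xyz":[0,0,0],"twist":0},{"xyz":[0,0,0],"twist":0}]'
```

```text
time: 39.95
tool_pos: [0.4237, 0.115, 0.0928]
ee_rot: [[-0.241, 0.968, 0.067], [0.97, 0.239, 0.038], [0.02, 0.074, -0.997]]
force: [-0.2, -0.0, -1.6]
grip_width: 0.0209
time: 40.45
tool_pos: [0.5716, -0.0361, 0.0858]
ee_rot: [[0.062, 0.996, 0.067], [0.998, -0.064, 0.02], [0.024, 0.065, -0.998]]
force: [-0.3, 0.4, 0.2]
grip_width: 0.0212
time: 40.85
tool_pos: [0.5998, -0.0682, 0.0793]
ee_rot: [[0.191, 0.979, 0.063], [0.981, -0.193, 0.013], [0.025, 0.06, -0.998]]
force: [-0.3, -0.2, -0.3]
grip_width: 0.021
```

```bash
python3 -m creep '[{"xyz":[0.06,-0.055,-0.06],"twist":0.001},{"xyz":[0.06,-0.055,-0.06],"twist":0.001},{"xyz":[0,0,0],"twist":0},{"xyz":[0,0,0],"twist":0}]'
```

```text
time: 41.25
tool_pos: [0.6326, -0.0973, 0.0393]
ee_rot: [[0.171, 0.984, 0.057], [0.985, -0.172, 0.017], [0.027, 0.053, -0.998]]
force: [0.2, -0.0, -1.2]
grip_width: 0.0208
```

```bash
python3 -m creep '[{"xyz":[0.03,-0.018,-0.02],"twist":-0.001},{"xyz":[0,0,0],"twist":0},{"xyz":[0,0,0],"twist":0}]'; python3 - <<'E'
from h import *
t=manip.get_state()["tool_pos"]; R=np.array(manip.get_state()["ee_rot"]); print(t, np.degrees(np.arctan2(R[1,1],R[0,1])))
for c in ("top","side"):
    p=grab_frame(c); im=p["frame"].copy()
    s=sil(p,"handle",t[0]-.0013,t[1]-.0003,t[2]-.0171,np.arctan2(R[1,1],R[0,1]))+sil(p,"bar",.5967,-.0948,.004,-.18)
    im[...,1]=np.maximum(im[...,1],(255*(abs(cv2.Laplacian(s,cv2.CV_64F))>.9)).astype(np.uint8))
    u,v=proj(p,[.62,-.10,.01]).astype(int); cv2.imwrite(f"pics/h2{c}z.png",cv2.resize(im[v-40:v+40,u-40:u+40],None,fx=5,fy=5))
cv2.imwrite("pics/h2z.png",np.hstack([cv2.imread("pics/h2topz.png"),cv2.imread("pics/h2sidez.png")]))
E
```

```text
time: 41.55
tool_pos: [0.6412, -0.1009, 0.0338]
ee_rot: [[0.175, 0.983, 0.057], [0.984, -0.176, 0.017], [0.027, 0.053, -0.998]]
force: [-1.3, 0.5, -0.5]
grip_width: 0.0213
[ 0.64115284 -0.10086147  0.03382206] -10.136029149215553
```

View pics/h2z.png

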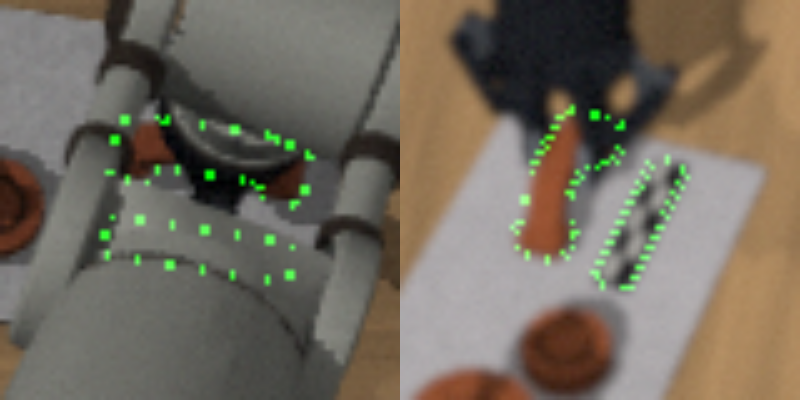

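```bash
python3 -m creep '[{"xyz":[0,-0.006,-0.03],"twist":0},{"xyz":[0,0,0],"twist":0},{"xyz":[0,0,0],"twist":0}]'
```

```text
time: 41.95
tool_pos: [0.6413, -0.1028, 0.0249]
ee_rot: [[0.174, 0.983, 0.058], [0.984, -0.176, 0.017], [0.027, 0.055, -0.998]]
force: [0.2, -0.4, -0.6]
grip_width: 0.0208
```

```bash
python3 -m creep '[{"xyz":[0,0,-0.014],"twist":0}]';python3 -m creep '[{"xyz":[0,0,0],"twist":0},{"xyz":[0,0,0],"twist":0}]'
```

```text
time: 42.05
tool_pos: [0.6416, -0.1028, 0.0211]
ee_rot: [[0.174, 0.983, 0.059], [0.984, -0.176, 0.017], [0.027, 0.055, -0.998]]
force: [-6.8, 5.8, 32.9]
grip_width: 0.0211
time: 42.25
tool_pos: [0.642, -0.103, 0.0216]
ee_rot: [[0.174, 0.983, 0.06], [0.984, -0.176, 0.016], [0.027, 0.056, -0.998]]
force: [-0.8, 1.1, -1.0]
grip_width: 0.0212
```

Contact with the board; release and back off.

```bash
python3 -m creep '[{"xyz":[0,0,0],"twist":0},{"xyz":[0,0,0],"twist":0},{"xyz":[0,0,0],"twist":0},{"xyz":[0,0,0],"twist":0},{"xyz":[0,0,0],"twist":0}]' -1;  python3 -m creep '[{"xyz":[0,0,0.1],"twist":0},{"xyz":[0,0,0.14],"twist":0},{"xyz":[0,0,0.14],"twist":0},{"xyz":[0,0,0.1],"twist":0},{"xyz":[0,0,0],"twist":0}]'
python3 -m creep '[{"xyz":[-0.06,-0.12,0],"twist":0},{"xyz":[-0.06,-0.14,0],"twist":0},{"xyz":[-0.06,-0.14,0],"twist":0},{"xyz":[-0.06,-0.14,0],"twist":0},{"xyz":[-0.06,-0.1,0],"twist":0}]'; python3 -m creep '[{"xyz":[-0.06,-0.1,0],"twist":0},{"xyz":[-0.06,-0.06,0],"twist":0},{"xyz":[0,0,0],"twist":0},{"xyz":[0,0,0],"twist":0}]'
python3 - <<'E'
from h import *
for c in ("top","side"):
    p=grab_frame(c); im=p["frame"].copy(); cv2.imwrite(f"pics/e1{c}.png",im)
    print(c,"handle",fit(p,"handle","clay",(.640,-.1027),.004,th=-.18,R=25 if c=="top" else 24)); print("foot",fit(p,"foot","clay",(.6175,.0137),.004,R=18)); print("lid",fit(p,"lid","clay",(.638,.122),.08,R=28))
    s=sil(p,"handle",.640,-.1027,.004,-.18)+sil(p,"foot",.6175,.0135,.004)+sil(p,"bar",.5967,-.0948,.004,-.18)
    u,v=proj(p,[.62,.01,.01]).astype(int); R=70
    im[...,1]=np.maximum(im[...,1],(255*(abs(cv2.Laplacian(s,cv2.CV_64F))>.9)).astype(np.uint8))
    cv2.imwrite(f"pics/e1{c}z.png",cv2.resize(im[v-R:v+R,u-R:u+R],None,fx=2.8,fy=2.8,interpolation=cv2.INTER_CUBIC))
cv2.imwrite("pics/e1z.png",np.hstack([cv2.imread("pics/e1topz.png"),cv2.imread("pics/e1sidez.png")]))
E
```

```text
time: 42.75
tool_pos: [0.6421, -0.103, 0.0213]
ee_rot: [[0.174, 0.983, 0.06], [0.984, -0.176, 0.016], [0.027, 0.056, -0.998]]
force: [-0.1, -0.4, 0.2]
grip_width: 0.0849
time: 43.25
tool_pos: [0.6391, -0.102, 0.1682]
ee_rot: [[0.175, 0.983, 0.055], [0.984, -0.176, 0.018], [0.028, 0.051, -0.998]]
force: [0.3, 0.0, 0.5]
grip_width: 0.0855
time: 43.75
tool_pos: [0.5473, -0.2945, 0.1669]
ee_rot: [[0.165, 0.985, 0.057], [0.986, -0.167, 0.02], [0.029, 0.053, -0.998]]
force: [-0.1, 1.2, -0.1]
grip_width: 0.0855
time: 44.15
tool_pos: [0.5057, -0.3477, 0.1628]
ee_rot: [[0.172, 0.984, 0.053], [0.985, -0.174, 0.022], [0.031, 0.048, -0.998]]
force: [0.2, 0.4, 0.2]
grip_width: 0.0852
top handle (array([ 0.64068565, -0.10137587, -0.16092557]), np.float64(90.15686274509804), np.float64(320.0))
foot (array([0.62130923, 0.01250152]), np.float64(53.93725490196079), np.float64(275.0))
lid (array([0.63754098, 0.11992892]), np.float64(53.55686274509804), np.float64(576.0))
side handle (array([ 0.64021718, -0.10380208, -0.03647983]), np.float64(141.74901960784314), np.float64(184.0))
foot (array([0.61919976, 0.00908169]), np.float64(250.74117647058824), np.float64(352.0))
lid (array([0.63517866, 0.12938465]), np.float64(444.2), np.float64(858.0))
```

View pics/e1z.png

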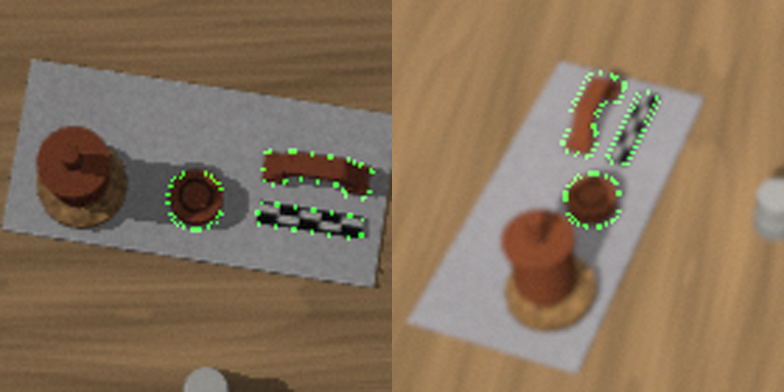

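View pics/e1top.png

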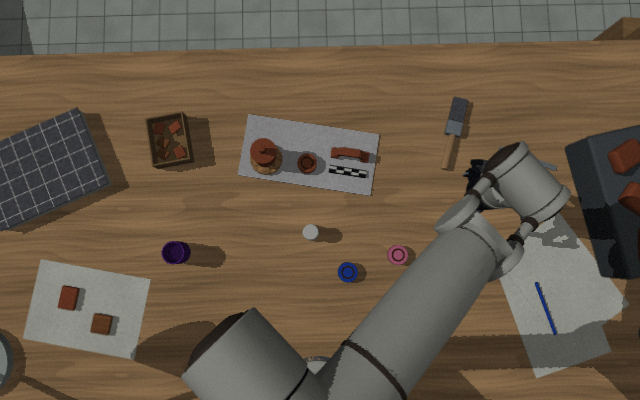

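```bash
python3 - <<'E'
from h import *
out=[]
for c in ("top","side"):
    p=grab_frame(c); im=cv2.imread(f"pics/e1{c}.png"); u,v=proj(p,[.6175,.0135,.014]).astype(int); R=16
    k=16
    z=cv2.resize(im[v-R:v+R,u-R:u+R],None,fx=k,fy=k,interpolation=cv2.INTER_CUBIC).astype(int); z=np.clip(z*2,0,255).astype(np.uint8)
    for zz in (.004,.024):
        q=np.array([proj(p,[.6175+.026*np.cos(t),.0135+.026*np.sin(t),zz]) for t in np.linspace(0,6.28,60)])
        cv2.polylines(z,[((q-[u-R,v-R]+.5)*k).astype(np.int32)],True,(0,255,0),1)
    out.append(z[:, :400] if 0 else cv2.resize(z,(400,400)))
cv2.imwrite("pics/e2.png",np.hstack(out))
E
```

```text
(no output)
```

View pics/e2.png

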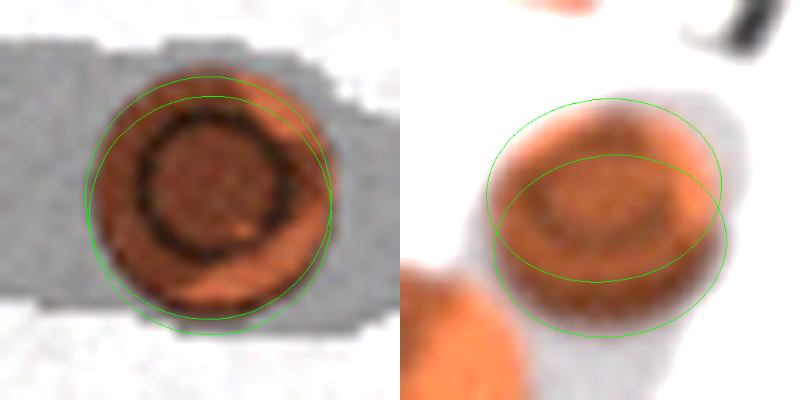

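```bash
python3 - <<'E'
from h import *
s=manip.get_state(); print(s["time"],s["qd"].round(2)); workorder.sign_off()
E
```

```text
44.35 [ 0.22 -0.13 -0.25 -0.02  0.11 -0.06]
the job is handed in; nothing more can be done
```

The four finds are set out on the board and the job is handed in, at 44 s of the 96 s allowed. I did them in the order asked: beaker, lid, pot foot, jug handle. The robot was clear of everything when I signed off.

What the last pictures showed:
- **Beaker and lid:** The beaker stands upright, about 2 mm or less from the centre of the cork rest. The lid is seated; contact came at the expected height.
- **Pot foot:** It lies flat, roughly half-way between the rest and the bar, but about 2–3 mm further from the robot than the exact in-line point. I judged a re-grasp riskier than leaving it.
- **Jug handle:** It stands on its stumps behind the bar. The top view gives a clearance of about 2 cm, within about 2 mm of centred, and within about 1° of parallel.
- **Left alone:** The brush, jar, tray and the coloured look-alikes stand where they were.

Checks that failed or disagreed:
- **Side-view fits:** At the end these were unreliable for the foot, lid and handle angle because of shading and overlapping colours. I relied on the top view and on outlines drawn over both pictures.
- **Tool tilt:** The tool picked up about 3–4° of tilt from the row-by-row motion, and I could only partly work it out. It cost about 10 s but caused no visible harm to the placings.
- **Contact forces:** The highest I read was about 33 N, at the wrist when setting the handle down. The beaker and foot reached about 30–35 N.

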